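# Set up a hinged crumb-bar mould on its dowels

## Task

Get the crumb-bar mould ready for filling: lower the flat well plate onto the two dowels of the white board, then the hopper frame on top of it, hinge eyes between the board's two lugs, both lying flat and fully down. Slide the hinge pin fully home through the lugs and eyes from the end where the swing keeper is, then swing the keeper round behind the pin's grip as far as it goes. Leave the glass jars standing where they are.

Things in the scene. Friction and masses are not known exactly. Their poses are not given: they have to be found in the camera images.
- mould_base: White plastic board, 12 mm thick, fixed to the table. Origin: on its underside, midway between its two dowels; z up, +x to its back (hinge side), y along the mould. It covers x -58..85, y -76..76 mm, and a tail x -20..85 goes on to y -141. Two metal hinge lugs stand at its back, at x 52..76, z 12..52: one at y 51..65, one at y -65..-51.
- seat (a point): Point on the board's top face midway between the dowels (board x 0, y 0, z 12 mm), axes as the board's. The well plate's and hopper frame's origins belong over it: plate at height 0, frame at 14 mm.
- dowel_left (a point): Tip of the steel dowel at board x 0, y +60 mm. 12 mm in diameter, straight from z 12 to 34, then a tapered nose, 4 mm across at its tip, up to z 42.
- dowel_right (a point): Tip of the other dowel, the same, at board x 0, y -60 mm.
- hinge_line (a point): Centre of the bore mouth on the outer face of the lug on the board's -y (keeper) side, where the pin enters: board x 64, y -65, z 39 mm. Both lugs have 14 mm bores on the line along board y through this point; the pin goes in towards +y.
- well_plate: Flat aluminium plate 90 (x) by 150 (y) by 14 mm, 0.3 kg, lying flat. Origin: centre of its underside. Two through wells, x -30..30, y 6..46 and -46..-6 mm, leave a bar 12 mm wide across the middle; two fingers reaching into the wells can pinch it along y. Dowel holes at x 0: round 14.5 mm at y 60; slot 14.5 by 18 mm at y -60. Fits either way round. Starts turned up to 0.55 rad from the board.
- hopper_frame: Steel frame, 0.36 kg, standing on its flange, 90 (x) by 150 (y) by 8 mm, which has the well plate's openings and dowel holes. Origin: centre of the flange's underside (centre of mass about 9 mm to +x). Two hinge eyes stick out of its +x edge. Seated right it has the board's axes. Starts turned up to 0.55 rad from the board.
- divider (a point): Top of the frame's divider, its middle (frame x 0, y 0, z 36 mm): a wall 12 mm thick (frame y -6..6, x -32..32) between the two openings, to be pinched along y. 4 mm chute walls, as high, stand round the openings: outside x -34..34, y -50..50 mm.
- eyes (a point): Midpoint between the frame's two eyes on their bore axis (frame x 64, y 0, z 13 mm). Eyes: x 42..76, y 22..38 and -38..-22, z 0..26 mm, each with a 15 mm bore along y.
- hinge_pin: Pin lying on the table, 0.08 kg: black grip 20 (x) by 50 (y) by 13 (z) mm and a 10 mm steel shaft, 140 mm long, from the grip's +y end. Origin: under the grip's middle. Shaft axis x 0, z 6.5 mm, y 25..165; lies under 1 degree nose down. Home, the grip's end meets the keeper-side lug (origin at board y -90). Its +y starts 0.4 to 1 rad clockwise, seen from above, of the board's +y.
- pin_tip (a point): The pin's tip on the shaft axis (pin x 0, y 165, z 6.5 mm); the last 12 mm taper to 4 mm. With the pin home it stands 10 mm out of the far lug. The shaft is a light tube: the pin balances about 15 mm from its origin towards the tip.
- keeper (a joint): Swing keeper: flat steel arm, 12 wide, 9 thick, on an upright pivot on the board's tail. Angle in rad, counter-clockwise from above: 0 = open stop, arm pointing 0.55 rad from the board's -y towards its front; 2.12 = closed stop, arm to board +x, crossing the bore line 3 mm behind the home pin's grip. Light friction (1 N at the knob); it stays where left.
- keeper_knob (a point): Middle of the keeper's upright black knob, 16 mm in diameter, 46 mm from the pivot axis. The knob goes from 43 to 71 mm above the table, this point is at 60 mm.
- keeper_pivot (a point): The keeper's pivot axis (vertical): board x 18, y -124 mm; this point at 34 mm above the table, the arm's underside.
- jar_left: Empty glass jar, 54 mm in diameter, 93 mm tall, standing left of the board near the crumb tub. Origin: centre of its underside. Leave it.
- jar_right: Empty glass jar, the same, standing towards the green lid press at the right. Leave it.

How it is judged (in metres and radians):
On the way, in this order (a step that is already met when the one before it is completed fails the run):
1. the well plate lies flat on the board, both dowels in its holes (horizontal distance between well_plate and seat below 0.005 m and z of well_plate in the frame of seat between -0.003 and 0.003 m and angle between well_plate's own z axis and vertical below 0.035 rad and angle between the x axis of well_plate and the x axis of mould_base, either way round below 0.1 rad), for 0.2 s.
2. the hopper frame lies flat on the well plate, on both dowels, eyes between the lugs (all of step 1 and horizontal distance between hopper_frame and seat below 0.005 m and z of hopper_frame in the frame of seat between 0.011 and 0.0175 m and angle between hopper_frame's own z axis and vertical below 0.035 rad and x of eyes in the frame of mould_base above 0.055 m), for 0.2 s.
3. the hinge pin is home through both lugs and both eyes (all of step 2 and y of pin_tip in the frame of mould_base between 0.067 and 0.085 m and x of pin_tip in the frame of mould_base between 0.058 and 0.07 m and z of pin_tip in the frame of mould_base between 0.032 and 0.046 m and angle between the y axis of hinge_pin and the y axis of mould_base, either way round below 0.06 rad), for 0.2 s.
4. the keeper is swung behind the pin's grip (all of step 3 and value of joint keeper above 2 rad), for 0.2 s.
At the end, for the whole second after the job is handed in: Well plate and hopper frame lie flat and seated on both dowels (5 mm, 2 deg), eyes to the hinge side; the pin is through all four bores, tip at least 2 mm out of the far lug; the keeper is at its closed stop (within 0.12 rad); all at rest (all of step 4 and linear speed of each of well_plate, hopper_frame, hinge_pin below 0.02 m/s); the robot touches nothing.
It fails at once if a glass jar is shifted by over 30 mm or tipped (distance of any of jar_left, jar_right from where it was at the start of the episode above 0.03 m or angle between any of jar_left, jar_right's own z axis and vertical above 0.4 rad).
It also fails if it takes over 72 s, if anything falls off the work surface, if the arm or the gripper's body presses on something with over 40 N, if the wrist force passes 120 N, or if a joint passes its speed limit or range.

## Robot

A 6-joint arm with a two-finger parallel gripper is mounted at the origin on a cart in front of the work surface, level with it; the furniture and walls round the work are solid. World frame = base frame: x ahead of the robot, y to its left, z up, the work surface at z = 0. Lengths are in m, angles in degrees, forces in N, time in s.
With the tool pointing down it reaches from about 0.4 to 0.825 m from the base axis. Payload 7 kg.
Tool frame: the origin (TCP) lies midway between the tips of the shut fingers; the grasp point (between the pads) lies r.grip_depth behind it (r.grip_depth is the distance from the TCP to the grasp point, in m); z points along the fingers, y is the line along which they close (so a half turn about z gives the same grasp; the last joint's range is limited). The gripper opens to 88 mm and grips with 3 to 60 N. Pads are 19 mm wide; open, the fingers measure 130 mm over their backs; the gripper's body (78 mm by 193 mm) begins 47 mm behind the grasp point.
Start: joints at [-47.378, 20.546, 0.682, 0, -70.136, -16.507], TCP at [0.297, -0.606, 0.227] pointing down, gripper open.
Joint ranges: [-176.03, 176.03], [-82.01, 121.73], [-58.28, 71.71], [-173.87, 95.51], [-174.79, -0.11], [-173.66, 173.66]. Speed limits (degrees/s): [136.94, 136.94, 172.46, 180, 180, 180].

## Interface

Orientations are given as [roll, pitch, yaw] about the fixed x, y, z axes, in that order (R = Rz(yaw) Ry(pitch) Rx(roll)).
In Python, from plant import r, optics, workorder gives the robot as it stands (r), with the cameras (optics) and the job (workorder).
- The arm moves only by the shell command python3 drive.py 'ROWS' [OPENING] [FORCE]. ROWS is a JSON list of rows, 1 to 12 of them, each of 6 numbers: dx, dy, dz in m, then a rotation vector rx, ry, rz in degrees; each row is the pose to reach, as a shift and turn from the pose commanded when the command began, along the tool's axes at that moment; what a row does not reach only later rows make up. A row lasts 1/12 s, in which the tool goes at most 0.0417 m and 7.16 degrees, less where a joint would pass 70% of its speed; a pose out of reach is approached as far as the arm can. OPENING is the finger opening in m, set as the command begins (- or left out keeps the last). The fingers move at their own pace and stop on an object; FORCE is the grip in N (left out, the last holds). Time passes only in rows, so rows that do not move let the fingers close. It prints the time, the measured TCP pose, the force, the opening and the grip force at its end.
- r.get_state(): the state, without advancing time (a new reading comes with each control period).
- optics.capture(name): name is "scene" or "top" or "wrist"; returns a dict with "frame" (384x512x3 uint8, red, green, blue), "z_map" (384x512 float32, m along the optical axis (not along the pixel's ray), 0 where there is no reading), "fx", "fy", "cx", "cy" (pixels), "cam_to_world" (4x4, takes a point from camera to world coordinates). Camera axes: x right, y down, z forward; pixel columns grow to the right and rows downward; lengths in m; the calibration is good to about 2 mm. A picture is of the moment at which its call begins.
- workorder.close_job(): hands the job in; it is judged then, once.
The state is a dict: "time_s": time; "joints": joint angles; "qd": joint speeds; "joint_torque": joint torques, N m; "tcp_pos": TCP position; "eef_rot": TCP orientation; "contact_force": force on the tool from outside, world axes, zero at the start; "moment": the same for the moment, N m; "gripper_width": finger opening in m; "gripper_force": force on a finger pad.
Only numpy, scipy, OpenCV 4.12 (cv2) and the standard library are available. Lean on these libraries where they do the work, as an engineer would, in place of code of your own. Each camera call takes 0.05 s, during which the arm holds its last target. There are 200 camera calls.

## Working session

There is one attempt and no reset: what is moved stays moved. The work goes in short steps, Python scripts to look and compute and a shell command to move; the robot and the scene stay as the last step left them, time stands still between calls to the robot, and variables do not carry over. Pictures are saved under pics/ and viewed, at most 10 in all, crops included, and the job is handed in when it is done.

```bash
ls; mkdir -p pics
cat > h.py <<'E'
import numpy as np, cv2
from plant import r, optics, workorder
def cap(n):
    return optics.capture(n)
def pts(c):
    z=c["z_map"]; v,u=np.indices(z.shape)
    P=np.stack([(u-c["cx"])/c["fx"]*z,(v-c["cy"])/c["fy"]*z,z,np.ones_like(z)],-1)
    W=P@np.array(c["cam_to_world"]).T
    W=W[...,:3]; W[z<=0]=np.nan
    return W
def save(c,n,s=None):
    im=c["frame"][...,::-1]
    if s: im=cv2.resize(im,None,fx=s,fy=s)
    cv2.imwrite("pics/"+n+".png",im)
E
python3 - <<'E'
from h import *
for n in("top","scene"):
    c=cap(n); np.savez("pics/%s0.npz"%n,**c); 
    save(c,n+"0",1.5)
    print(n,c["fx"],np.round(c["cam_to_world"],3).tolist())
print(r.get_state(), r.grip_depth)
E
```

```text
drive.py
pics
plant.py
top 460.8490414124091 [[-0.17, -0.913, 0.371, -0.125], [-0.985, 0.154, -0.071, 0.028], [0.008, -0.378, -0.926, 1.717], [0.0, 0.0, 0.0, 1.0]]
scene 347.33806399996024 [[-0.486, -0.643, 0.592, -0.264], [-0.874, 0.36, -0.326, 0.357], [-0.004, -0.676, -0.737, 1.09], [0.0, 0.0, 0.0, 1.0]]
{'time_s': 0.1, 'joints': array([-4.73777538e+01,  2.05884309e+01,  6.40014048e-01, -1.65928192e-02,
       -7.01379899e+01, -1.65070209e+01]), 'qd': array([ 0.02614215, -0.07165027,  0.09864006, -0.01252032, -0.01869749,
        0.06572288]), 'joint_torque': array([-1.94712506e-03, -5.84162593e+01,  2.93751472e+01,  7.01549113e+00,
        1.01362600e-02, -6.80524795e-05]), 'tcp_pos': array([ 0.2968966 , -0.60571011,  0.22571511]), 'eef_rot': array([ 1.79912722e+02, -9.59679068e-03, -1.53890417e+02]), 'contact_force': array([-0.19380403, -0.62596482, -0.46815918]), 'moment': array([ 0.00120995, -0.0216167 ,  0.01220264]), 'gripper_force': 0.0, 'gripper_width': 0.08767911139589557} 0.0188
```

View pics/top0.png

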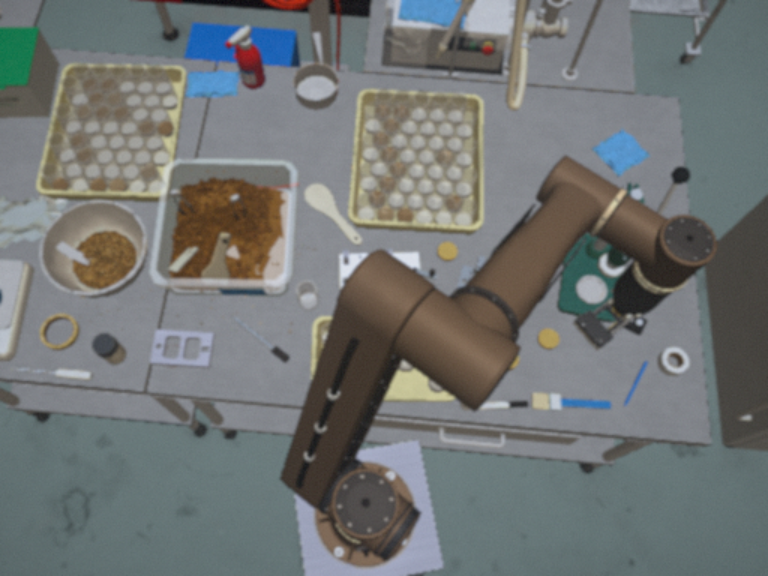

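View pics/scene0.png

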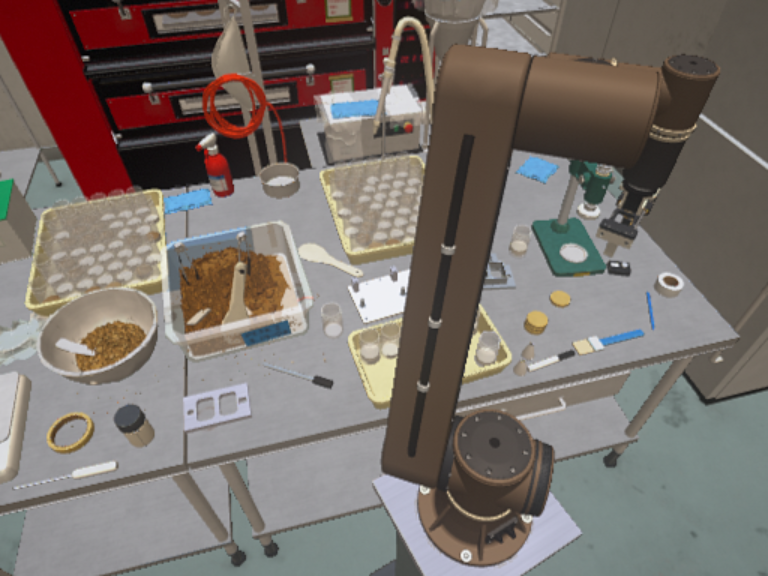

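Top view: plate at (182,348), pin with grip at (280,353) and tip at (238,320), board at about (380,270), left jar (308,293). The frame, at about (485,275), is mostly hidden under the arm. The scene view agrees: plate (217,405), board (380,292), frame (498,272), right jar (520,238). Next I'll get rough positions, then use the wrist camera.

Run:
```python
from h import *
for n,L in(("top",dict(plate=(182,348),griph=(280,353),tip=(238,320),board=(355,270),board2=(415,262),jar=(308,293))),("scene",dict(plate=(217,405),griph=(322,381),tip=(266,367),frame=(498,275),jarr=(520,238),board=(360,295)))):
    c=dict(np.load("pics/%s0.npz"%n)); W=pts(c)
    for k,(u,v) in L.items():
        print(n,k,np.round(W[int(v/1.5),int(u/1.5)],3))
c=cap("wrist"); print(c["fx"],c["cx"],c["cy"])
s=r.get_state()
from scipy.spatial.transform import Rotation as R
T=np.eye(4);T[:3,:3]=R.from_euler('xyz',s["eef_rot"],degrees=True).as_matrix();T[:3,3]=s["tcp_pos"]
print(np.round(np.linalg.inv(T)@c["cam_to_world"],3))
# plate contour from top
c=dict(np.load("pics/top0.npz"));f=c["frame"].astype(int)
print(f[232,121],f[225,110],f[205,120])
```

```text
top plate [0.476 0.392 0.022]
top griph [0.425 0.149 0.015]
top tip [0.533 0.246 0.014]
top board [ 0.268 -0.028  0.819]
top board2 [ 0.622 -0.243  0.01 ]
top jar [0.58  0.054 0.009]
scene plate [0.481 0.394 0.01 ]
scene griph [0.421 0.151 0.01 ]
scene tip [0.532 0.253 0.006]
scene frame [ 0.508 -0.455  0.002]
scene jarr [ 0.545 -0.544  0.081]
scene board [ 0.628 -0.063  0.013]
336.528169363367 253.97321296017773 191.19213031093503
[[ 0.    -0.963 -0.27   0.074]
 [ 1.     0.     0.    -0.001]
 [-0.    -0.27   0.963 -0.158]
 [ 0.     0.     0.     1.   ]]
[156 160 182] [140 142 161] [134 136 143]
```

```bash
cat >> h.py <<'E'
from scipy.spatial.transform import Rotation as R
def go(x,y,z,yaw):
    """print the shift/turn in tool axes from here to a straight-down pose"""
    s=r.get_state(); A=R.from_euler('xyz',s["eef_rot"],degrees=True)
    d=A.inv().apply(np.array([x,y,z])-s["tcp_pos"])
    B=R.from_euler('xyz',[180,0,yaw],degrees=True)
    rv=(A.inv()*B).as_rotvec(degrees=True)
    print("go",np.round(d,4),np.round(rv,2),"rows",np.ceil(np.linalg.norm(d)/.0417),np.ceil(np.linalg.norm(rv)/7.16))
E
python3 -c "
from h import *
go(.45,-.40,.36,180)"
```

```text
go [-0.228   0.1176 -0.134 ] [ 0.07 -0.03 26.11] rows 7.0 4.0
```

```bash
python3 drive.py '[[-0.228,0.118,-0.134,0,0,26.1],[-0.228,0.118,-0.134,0,0,26.1],[-0.228,0.118,-0.134,0,0,26.1],[-0.228,0.118,-0.134,0,0,26.1],[-0.228,0.118,-0.134,0,0,26.1],[-0.228,0.118,-0.134,0,0,26.1],[-0.228,0.118,-0.134,0,0,26.1],[-0.228,0.118,-0.134,0,0,26.1],[-0.228,0.118,-0.134,0,0,26.1]]'
python3 - <<'E'
from h import *
c=cap("wrist"); np.savez("pics/w1.npz",**c); save(c,"w1",1.5)
E
```

```text
time_s: 0.9
tcp_pos: [0.4514, -0.3983, 0.3617]
eef_rot: [-180.0, 0.1, -179.8]
contact_force: [-0.9, -0.3, -1.0]
gripper_width: 0.0873
gripper_force: 0.0
```

View pics/w1.png

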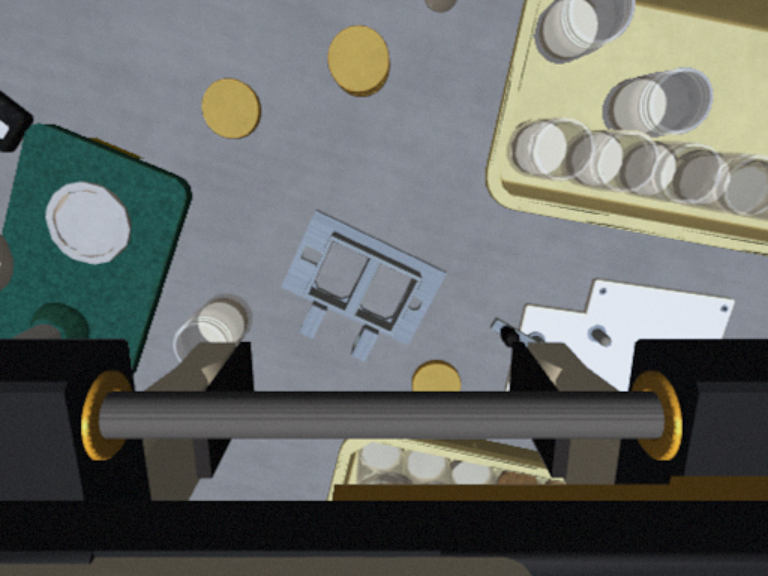

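The frame is in clear view: flange corners (320,210), (447,270), (404,346), (283,290), with eyes pointing to world +x. The right jar is at (222,322), the keeper knob at (508,335), and the board's dowel at (600,335). Next stop is above the board.

```bash
python3 drive.py '[[-0.14,0.24,0.05,0,0,0],[-0.14,0.24,0.05,0,0,0],[-0.14,0.24,0.05,0,0,0],[-0.14,0.24,0.05,0,0,0],[-0.14,0.24,0.05,0,0,0],[-0.14,0.24,0.05,0,0,0],[-0.14,0.24,0.05,0,0,0],[-0.14,0.24,0.05,0,0,0]]'
python3 - <<'E'
from h import *
c=cap("wrist"); np.savez("pics/w2.npz",**c); save(c,"w2",1.5)
E
```

```text
time_s: 1.62
tcp_pos: [0.5909, -0.1565, 0.307]
eef_rot: [179.9, -0.3, -179.9]
contact_force: [-0.2, -1.5, -0.6]
gripper_width: 0.0879
gripper_force: 0.0
```

View pics/w2.png

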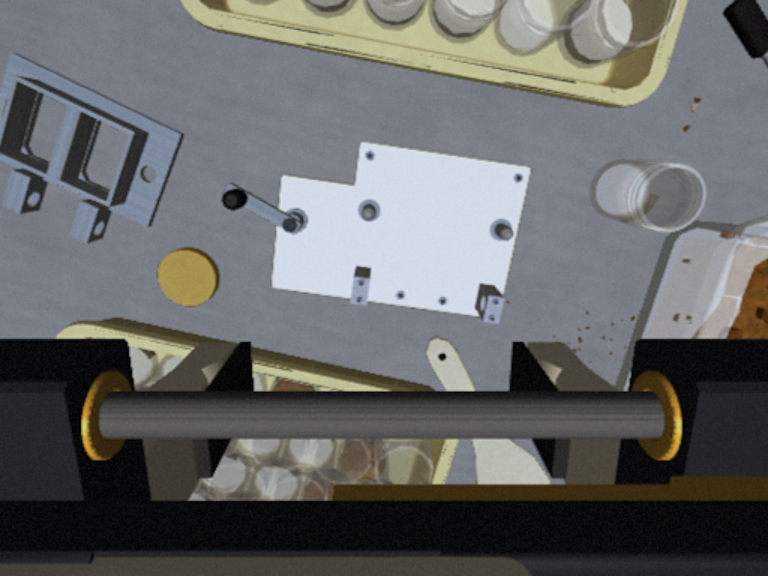

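The board is fully visible, with outline corners (362,142), (530,166), (504,318), (272,288), (282,176) and (355,184). Dowel tips are at about (368,206) and (500,228), and the knob is at (233,199). I'll fit the board pose and get the frame's from w1.

```bash
cat >> h.py <<'E'
def ray(c,uv,z):
    uv=np.atleast_2d(np.asarray(uv,float)); M=np.array(c["cam_to_world"])
    d=np.c_[(uv[:,0]-c["cx"])/c["fx"],(uv[:,1]-c["cy"])/c["fy"],np.ones(len(uv))]@M[:3,:3].T
    o=M[:3,3]; return (o+d*((z-o[2])/d[:,2])[:,None])[:,:2]
def rigid(a,b):
    a=np.asarray(a,float);b=np.asarray(b,float); ca,cb=a.mean(0),b.mean(0); A,B=a-ca,b-cb
    th=np.arctan2((A[:,0]*B[:,1]-A[:,1]*B[:,0]).sum(),(A*B).sum()); Q=np.array([[np.cos(th),-np.sin(th)],[np.sin(th),np.cos(th)]])
    t=cb-Q@ca; return t,np.degrees(th),np.linalg.norm(a@Q.T+t-b,axis=1)
def snap(c,px,win=9):
    g=cv2.cvtColor(c["frame"],cv2.COLOR_RGB2GRAY)
    p=np.array(px,np.float32).reshape(-1,1,2)
    q=cv2.cornerSubPix(g,p.copy(),(3,3),(-1,-1),(3,50,.01)).reshape(-1,2)
    return q
def board2w(t,th,x,y):
    a=np.radians(th); return t+np.array([[np.cos(a),-np.sin(a)],[np.sin(a),np.cos(a)]])@np.array([x,y])
E
python3 - <<'E'
from h import *
c=dict(np.load("pics/w2.npz")); W=pts(c)
f=c["frame"].astype(int); m=((f.min(2)>195)).astype(np.uint8)
m[230:]=0
n,l,s,_=cv2.connectedComponentsWithStats(m); k=l[165,300]; mm=(l==k).astype(np.uint8); mm=cv2.morphologyEx(mm,cv2.MORPH_CLOSE,np.ones((5,5)))
ct=max(cv2.findContours(mm,cv2.RETR_EXTERNAL,cv2.CHAIN_APPROX_NONE)[0],key=cv2.contourArea)
ap=cv2.approxPolyDP(ct,5,True).reshape(-1,2); print("poly",(ap*1.5).tolist())
px=np.array([(362,142),(530,166),(272,288),(282,176),(355,184)])/1.5
q=snap(c,px); print(np.round(q-px,1).tolist())
mod=[(-.058,-.076),(-.058,.076),(.085,-.141),(-.02,-.141),(-.02,-.076)]
t,th,e=rigid(mod,ray(c,q,.012)); print("board",t,th,e)
print("z board",np.nanmedian(W[150:170,280:320,2]))
print("dowels w",ray(c,np.array([(368,205),(500,228)])/1.5,.042), board2w(t,th,0,-.06),board2w(t,th,0,.06))
# frame from w1 
c=dict(np.load("pics/w1.npz"))
px=np.array([(320,210),(447,270),(404,346),(283,290)])/1.5
q=snap(c,px);print(np.round(q-px,1).tolist())
t,th,e=rigid([(-.045,-.075),(-.045,.075),(.045,.075),(.045,-.075)],ray(c,q,.008));print("frame",t,th,e)
# pin & plate rough
c=dict(np.load("pics/top0.npz"));
px=np.array([(149,337),(149,364)])
E
```

```text
poly [[282.0, 177.0], [279.0, 207.0], [300.0, 207.0], [309.0, 222.0], [297.0, 234.0], [277.5, 226.5], [273.0, 285.0], [349.5, 295.5], [361.5, 264.0], [372.0, 267.0], [367.5, 298.5], [475.5, 315.0], [478.5, 282.0], [502.5, 291.0], [528.0, 168.0], [361.5, 142.5], [354.0, 186.0]]
[[-0.9, -0.3], [-0.4, 1.1], [-0.4, -1.4], [0.2, -1.0], [-1.1, 0.8]]
board [ 0.58082414 -0.10885566] -8.372799952669764 [0.00090793 0.00246277 0.00227578 0.00147658 0.00082337]
z board 0.011892629236054664
dowels w [[ 0.56425875 -0.16828498]
 [ 0.58322844 -0.05705687]] [ 0.57208734 -0.16821615] [ 0.58956094 -0.04949516]
[[-0.0, 0.0], [-0.9, 1.7], [2.4, -1.1], [-1.6, -2.0]]
frame [ 0.51475786 -0.41728151] -26.245461814136284 [0.00327551 0.00207884 0.00105593 0.00139382]
```

```bash
cat >> h.py <<'E'
from scipy.optimize import least_squares
def edgefit(P,edges,t,th,tol=.005):
    """P: world xy contour points; edges: list of ((x0,y0),(x1,y1)) in the object frame"""
    p=np.array([t[0],t[1],np.radians(th)])
    def loc(p): 
        a=p[2];Q=np.array([[np.cos(a),-np.sin(a)],[np.sin(a),np.cos(a)]]);return (P-p[:2])@Q
    for it in range(4):
        L=loc(p);D=[];
        for a,b in edges:
            a,b=np.array(a),np.array(b);n=np.linalg.norm(b-a);u=(b-a)/n
            s=(L-a)@u;d=(L-a)@np.array([-u[1],u[0]]);D.append(np.where((s>.006)&(s<n-.006),np.abs(d),9))
        D=np.array(D);k=D.argmin(0);ok=D.min(0)<tol
        A=np.array([e[0] for e in edges])[k];B=np.array([e[1] for e in edges])[k];U=(B-A)/np.linalg.norm(B-A,axis=1)[:,None]
        def res(p):
            q=loc(p)-A;return (-(q[:,0]*U[:,1])+q[:,1]*U[:,0])[ok]
        sol=least_squares(res,p,loss="soft_l1",f_scale=.001,x_scale=[.01,.01,.1]);p=sol.x
    return p[:2],np.degrees(p[2]),ok.sum(),np.sqrt(np.mean(res(p)**2)),[int(((k==i)&ok).sum()) for i in range(len(edges))]
def poly(v): return [(v[i],v[(i+1)%len(v)]) for i in range(len(v))]
BOARD=poly([(-.058,-.076),(-.058,.076),(.085,.076),(.085,-.141),(-.02,-.141),(-.02,-.076)])
FL=poly([(-.045,-.075),(-.045,.075),(.045,.075),(.045,-.075)])
def edges(c,lo=60,hi=150):
    e=cv2.Canny(cv2.cvtColor(c["frame"],cv2.COLOR_RGB2GRAY),lo,hi);v,u=np.nonzero(e);return np.c_[u,v]
E
python3 - <<'E'
from h import *
c=dict(np.load("pics/w2.npz")); E=edges(c)
t,th,*i=edgefit(ray(c,E,.012),BOARD,(.5808,-.1088),-8.4); print("board",t,th,i)
f=c["frame"].astype(int); m=((f.min(2)>195)).astype(np.uint8); m[230:]=0
n,l,s,_=cv2.connectedComponentsWithStats(m); mm=(l==l[165,300]).astype(np.uint8)
C=max(cv2.findContours(mm,cv2.RETR_EXTERNAL,cv2.CHAIN_APPROX_NONE)[0],key=cv2.contourArea).reshape(-1,2)
print("mask",edgefit(ray(c,C,.012),BOARD,t,th))
c=dict(np.load("pics/w1.npz"))
print("frame",edgefit(ray(c,edges(c,40,100),.008),FL,(.5148,-.4173),-26))
go(.45,.385,.25,180)
E
```

```text
board [ 0.57988829 -0.10954649] -8.097772051803577 [np.int64(545), np.float64(0.0016784519657732683), [106, 116, 186, 77, 40, 20]]
mask (array([ 0.58037402, -0.10938645]), np.float64(-8.186350726770174), np.int64(433), np.float64(0.0022170995709868326), [106, 81, 126, 60, 40, 20])
frame (array([ 0.51429845, -0.41829937]), np.float64(-25.547644330201503), np.int64(422), np.float64(0.001941282396858488), [198, 58, 102, 64])
go [0.1386 0.5436 0.0586] [ 0.02 -0.24  0.12] rows 14.0 1.0
```

```bash
python3 drive.py '[[0.03,0.04,0.01,0,0,0],[0.06,0.08,0.02,0,0,0],[0.13,0.48,0.05,0,0,0],[0.13,0.48,0.05,0,0,0],[0.13,0.48,0.05,0,0,0],[0.13,0.48,0.05,0,0,0],[0.13,0.48,0.05,0,0,0],[0.13,0.48,0.05,0,0,0],[0.13,0.48,0.05,0,0,0],[0.13,0.48,0.05,0,0,0],[0.13,0.48,0.05,0,0,0],[0.13,0.48,0.05,0,0,0]]' 0.036
python3 drive.py '[[0.02,0.04,0.01,0,0,0],[0.02,0.04,0.01,0,0,0]]'
python3 - <<'E'
from h import *
c=cap("wrist"); np.savez("pics/w3.npz",**c); save(c,"w3",1.5)
E
```

```text
time_s: 2.67
tcp_pos: [0.4609, 0.3133, 0.2607]
eef_rot: [-180.0, -0.0, 179.9]
contact_force: [0.9, 0.1, 0.3]
gripper_width: 0.0358
gripper_force: 0.0
time_s: 2.83
tcp_pos: [0.4395, 0.356, 0.2486]
eef_rot: [-179.9, -0.1, -179.9]
contact_force: [-0.2, -1.6, -1.7]
gripper_width: 0.0361
gripper_force: 0.0
```

View pics/w3.png

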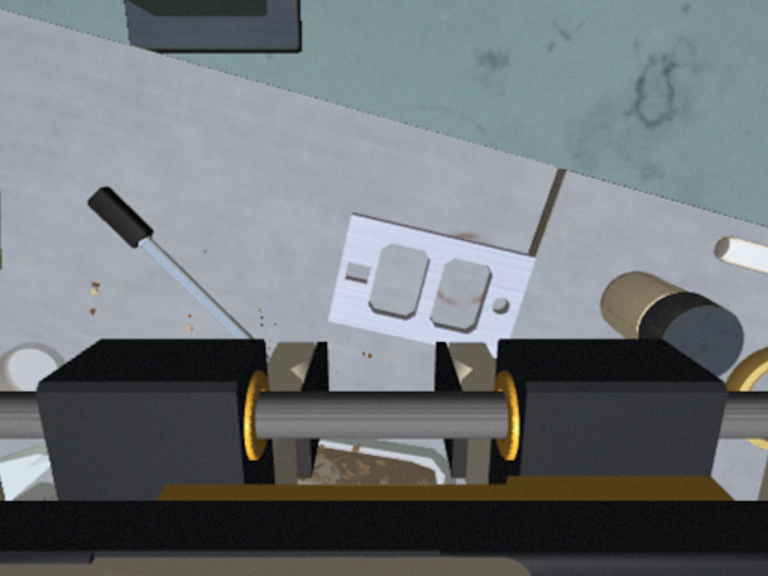

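Plate corners are (352,213), (535,257), (515,350) and (330,322), with the round hole on the +y side (500,305) and the bar centre at (430,288). The pin's grip is at (120,217). The shaker at (670,320) is about 150 mm from the bar, so there is clearance.

Run:
```python
from h import *
c=dict(np.load("pics/w3.npz")); W=pts(c); E=edges(c,40,100)
px=np.array([(352,213),(535,257),(330,322)])/1.5
t,th,e=rigid([(-.045,-.075),(-.045,.075),(.045,-.075)],ray(c,px,.014));print(t,th,e)
HOLES=[]
for s in(1,-1):
    y0,y1=sorted((.006*s,.046*s)); HOLES+=poly([(-.03,y0),(-.03,y1),(.03,y1),(.03,y0)])
t,th,*i=edgefit(ray(c,E,.014),FL,t,th);print("plate",t,th,i)
u,v=[int(x/1.5) for x in(690,330)];print("cup",W[v,u],W[int(290/1.5),int(640/1.5)])
px=np.array([(430,288)])/1.5;print(ray(c,px,.014))
a=np.degrees
print("pin grip/shaft", ray(c,np.array([(120,217),(147,241),(250,337)])/1.5,.0065))
go(t[0],t[1],.06,180+th); go(t[0],t[1],.004,180+th)
```

```text
[0.47781477 0.39468344] -12.764003211454193 [0.00113559 0.00117201 0.00111475]
plate [0.47704417 0.39373472] -12.747125419553868 [np.int64(444), np.float64(0.001468582368166758), [217, 62, 104, 61]]
cup [0.48006273 0.55375274 0.10040384] [nan nan nan]
[[0.47659935 0.39399066]]
pin grip/shaft [[0.42073658 0.14715058]
 [0.43998215 0.16623084]
 [0.52217239 0.24346603]]
go [-0.0376  0.0397  0.1887] [-0.16 -0.11 12.85] rows 5.0 2.0
go [-0.0377  0.0399  0.2447] [-0.16 -0.11 12.85] rows 7.0 2.0
```

```bash
python3 drive.py '[[-0.038,0.04,0.08,0,0,12.9],[-0.038,0.04,0.12,0,0,12.9],[-0.038,0.04,0.16,0,0,12.9],[-0.038,0.04,0.2,0,0,12.9],[-0.038,0.04,0.22,0,0,12.9],[-0.038,0.04,0.235,0,0,12.9],[-0.038,0.04,0.243,0,0,12.9],[-0.038,0.04,0.243,0,0,12.9]]'
python3 drive.py '[[0,0,0,0,0,0],[0,0,0,0,0,0],[0,0,0,0,0,0],[0,0,0,0,0,0]]' 0 40
```

```text
time_s: 3.55
tcp_pos: [0.4787, 0.3897, 0.0053]
eef_rot: [-179.6, -0.1, 167.0]
contact_force: [0.3, -0.5, 0.6]
gripper_width: 0.0362
gripper_force: 0.0
time_s: 3.88
tcp_pos: [0.4799, 0.3943, 0.0106]
eef_rot: [179.8, 0.1, 167.1]
contact_force: [-0.3, -0.7, -0.5]
gripper_width: 0.0148
gripper_force: 0.0
```

```bash
python3 drive.py '[[0,0,0,0,0,0],[0,0,0,0,0,0],[0,0,0,0,0,0]]' 0 40
python3 -c "
from h import *
for i in range(3): cap('top'); s=r.get_state(); print(s['tcp_pos'],s['eef_rot'],s['gripper_width'],s['gripper_force'])"
```

```text
time_s: 4.13
tcp_pos: [0.4798, 0.3943, 0.0103]
eef_rot: [179.8, 0.1, 167.2]
contact_force: [-1.7, -0.7, 8.5]
gripper_width: 0.0112
gripper_force: 40.0
[0.47969888 0.39429047 0.01024729] [1.79848725e+02 8.43269889e-02 1.67166020e+02] 0.010779778755484058 39.99717593193054
[0.47973915 0.39431917 0.01026633] [1.79846696e+02 8.71077798e-02 1.67165844e+02] 0.01089497446046173 39.997201189398766
[0.47973228 0.39426507 0.0102539 ] [1.79850401e+02 8.54536928e-02 1.67162547e+02] 0.010666791074270494 39.997320994734764
```

Settled, the fingers sit only 4 mm deep, so I'll re-grip lower.

```bash
python3 drive.py '[[0,0,0,0,0,0],[0,0,0,0,0,0],[0.003,0,0.004,0,0,0],[0.003,0,0.007,0,0,0],[0.003,0,0.007,0,0,0]]' 0.026
python3 drive.py '[[0,0,0,0,0,0],[0,0,0,0,0,0],[0,0,0,0,0,0],[0,0,0,0,0,0],[0,0,0,0,0,0]]' 0 50
python3 drive.py '[[0,0,-0.02,0,0,0],[0,0,-0.06,0,0,0],[0,0,-0.10,0,0,0],[0,0,-0.10,0,0,0],[0,0,-0.10,0,0,0]]'
python3 - <<'E'
from h import *
c=cap("scene"); np.savez("pics/s4.npz",**c); save(c,"s4",1.5)
s=r.get_state();print(s["tcp_pos"],s["eef_rot"],s["contact_force"],s["moment"])
t=(.5802,-.1095);go(*t,.11,180-8.15)
E
```

```text
time_s: 4.7
tcp_pos: [0.4756, 0.3938, 0.0005]
eef_rot: [-180.0, -0.0, 167.1]
contact_force: [-0.3, -0.1, 0.4]
gripper_width: 0.0258
gripper_force: 0.0
time_s: 5.12
tcp_pos: [0.4761, 0.394, 0.001]
eef_rot: [-180.0, -0.0, 167.1]
contact_force: [0.8, -0.2, -1.7]
gripper_width: 0.0111
gripper_force: 50.0
time_s: 5.53
tcp_pos: [0.4769, 0.3951, 0.1037]
eef_rot: [179.7, 0.1, 167.1]
contact_force: [-1.5, -0.5, -3.6]
gripper_width: 0.0117
gripper_force: 50.0
[0.47584656 0.3938559  0.10151422] [ 1.79931471e+02 -1.28736540e-02  1.67084546e+02] [ 0.15170984 -0.67708329 -3.27921077] [-0.10796953  0.04498016  0.03246369]
go [-0.2142 -0.4673 -0.0091] [ 0.07 -0.01 -4.77] rows 13.0 1.0
```

```bash
python3 drive.py '[[-0.02,-0.02,-0.03,0,0,-2],[-0.06,-0.08,-0.07,0,0,-4.8],[-0.21,-0.44,-0.10,0,0,-4.8],[-0.21,-0.44,-0.10,0,0,-4.8],[-0.21,-0.44,-0.10,0,0,-4.8],[-0.21,-0.44,-0.10,0,0,-4.8],[-0.21,-0.44,-0.10,0,0,-4.8],[-0.21,-0.44,-0.10,0,0,-4.8],[-0.21,-0.44,-0.10,0,0,-4.8],[-0.21,-0.44,-0.10,0,0,-4.8],[-0.214,-0.467,-0.10,0,0,-4.8],[-0.214,-0.467,-0.10,0,0,-4.8]]'
python3 drive.py '[[0,0,0,0,0,0],[0,0,0,0,0,0],[0,0,0,0,0,0]]'
python3 - <<'E'
from h import *
c=cap("wrist"); np.savez("pics/w5.npz",**c); save(c,"w5",1.5)
s=r.get_state();print(s["tcp_pos"],s["eef_rot"])
E
```

```text
time_s: 6.58
tcp_pos: [0.5746, -0.0738, 0.1957]
eef_rot: [-180.0, -0.2, 171.9]
contact_force: [1.9, 0.2, -3.5]
gripper_width: 0.0115
gripper_force: 50.0
time_s: 6.83
tcp_pos: [0.5747, -0.0722, 0.1957]
eef_rot: [-180.0, -0.2, 171.8]
contact_force: [-0.2, 0.8, -2.6]
gripper_width: 0.0115
gripper_force: 50.0
[ 0.57493835 -0.07142347  0.1960732 ] [-1.79977414e+02 -1.58876565e-01  1.71902051e+02]
```

View pics/w5.png

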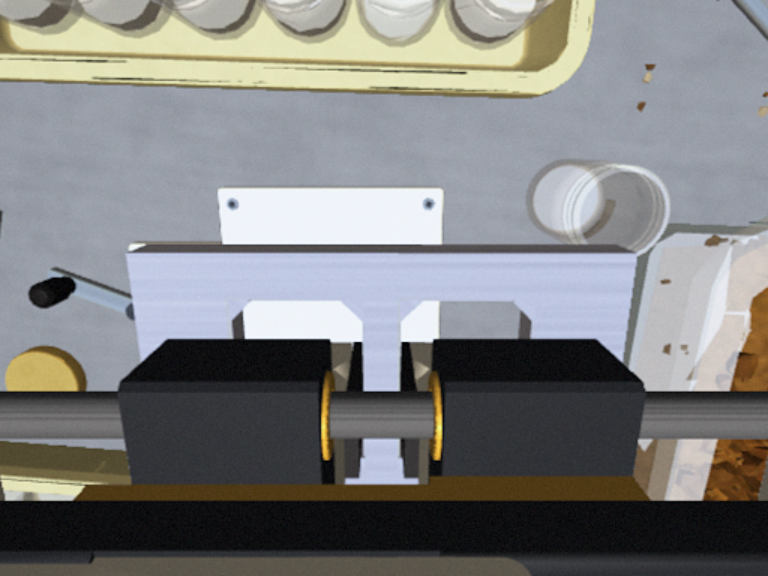

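The plate is held level, its front top edge from (128,253) to (636,253). The board's front corners behind it are (219,188) and (442,188). I'll compare both from this one view.

Run:
```python
from h import *
c=dict(np.load("pics/w5.npz")); s=r.get_state();E=edges(c,30,90)
zt=s["tcp_pos"][2]-.001+.014
a=ray(c,np.array([(128,253),(636,253)])/1.5,zt);print(a,np.linalg.norm(a[1]-a[0]))
W=pts(c);print("z",np.nanmedian(W[180:195,110:400,2]),zt)
# half-width lines and front edge, three-sided fit
t,th,*i=edgefit(ray(c,E[E[:,1]<225],zt),FL[:2]+FL[3:],s["tcp_pos"][:2]+[0.001,0],-8.1);print("plate",t,th,i)
Q=R.from_euler('xyz',s["eef_rot"],degrees=True)
print("plate in tool",Q.inv().apply(np.r_[t,zt]-s["tcp_pos"]))
b,bh,*i=edgefit(ray(c,E[E[:,1]<165],.012),BOARD[:1]+BOARD[1:2]+BOARD[4:6],(.5802,-.1095),-8.15);print("board",b,bh,i)
px=np.array([(219,188),(442,188)])/1.5;print(rigid([(-.058,-.076),(-.058,.076)],ray(c,px,.012)))
d=b-t;print("go tool",Q.inv().apply(np.r_[d,0]),Q.inv().apply(np.r_[np.array([.5802,-.1095])-t,0]))
```

```text
[[ 0.52150541 -0.14057857]
 [ 0.54256153  0.00655802]] 0.1486355816919927
z 0.20882763087895304 0.20907319634014515
plate [ 0.57412321 -0.07302833] -7.647359265385334 [np.int64(1023), np.float64(0.001996840096627336), [829, 103, 91]]
plate in tool [ 0.00061699 -0.00170881 -0.01299767]
board [ 0.58066545 -0.10927737] -8.4491882376465 [np.int64(313), np.float64(0.0011158529635587708), [140, 40, 107, 26]]
(array([ 0.58119139, -0.10854417]), np.float64(-8.151742183535738), array([0.00161839, 0.00161839]))
go tool [-1.15832036e-02 -3.49660208e-02 -1.83360303e-05] [-1.11537604e-02 -3.52519946e-02 -1.70324872e-05]
```

```bash
python3 drive.py '[[-0.0113,-0.035,0.02,0,0,0],[-0.0113,-0.035,0.06,0,0,0],[-0.0113,-0.035,0.10,0,0,0],[-0.0113,-0.035,0.13,0,0,0],[-0.0113,-0.035,0.143,0,0,0],[-0.0113,-0.035,0.143,0,0,0],[-0.0113,-0.035,0.143,0,0,0],[-0.0113,-0.035,0.143,0,0,0]]'
python3 - <<'E'
from h import *
c=cap("scene"); np.savez("pics/s6.npz",**c); im=c["frame"][140:260,180:340,::-1]
cv2.imwrite("pics/s6.png",cv2.resize(im,None,fx=5,fy=5,interpolation=2))
s=r.get_state();print(s["tcp_pos"],s["eef_rot"],s["contact_force"])
go(.5798+.0000,-.1095,.013,171.85)
E
```

```text
time_s: 7.55
tcp_pos: [0.5832, -0.107, 0.0558]
eef_rot: [180.0, 0.1, 172.0]
contact_force: [-0.0, 1.3, -2.2]
gripper_width: 0.0115
gripper_force: 50.0
[ 0.58341434 -0.10718341  0.0562719 ] [1.79976607e+02 1.45940328e-01 1.72001911e+02] [-0.06411812  0.66906834 -2.74302334]
go [ 0.0034 -0.0028  0.0433] [0.02 0.15 0.15] rows 2.0 1.0
```

View pics/s6.png

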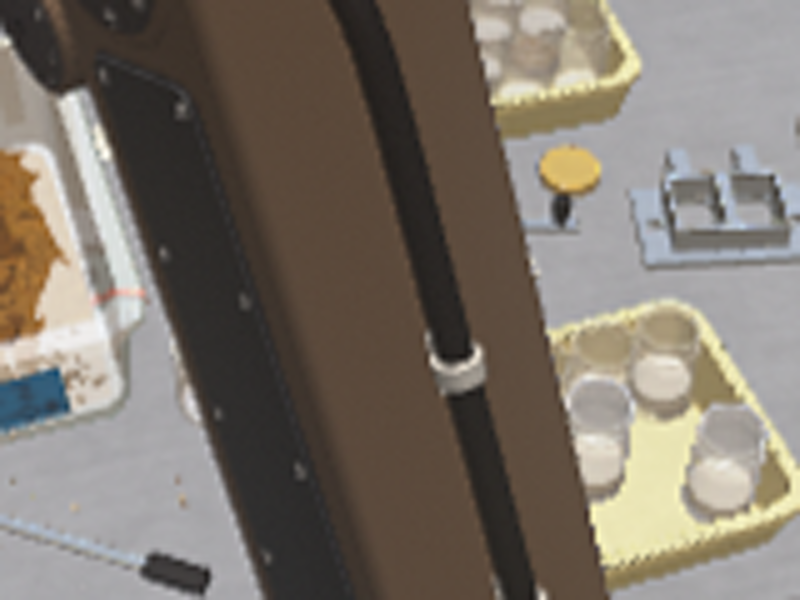

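The arm hides the board in this view (only the frame at (700,210) and the knob show), so I'll rely on the wrist fit, nudge and descend with a force check.

```bash
python3 drive.py '[[0.002,-0.001,0,0,0,0],[0.002,-0.001,0.008,0,0,0],[0.002,-0.001,0.015,0,0,0],[0.002,-0.001,0.02,0,0,0],[0.002,-0.001,0.025,0,0,0],[0.002,-0.001,0.025,0,0,0]]' 
python3 -c "
from h import *
s=r.get_state();print(s['tcp_pos'],s['contact_force'],s['moment'])"
```

```text
time_s: 8.1
tcp_pos: [0.579, -0.1088, 0.0282]
eef_rot: [-180.0, -0.1, 171.9]
contact_force: [0.2, -0.9, -2.7]
gripper_width: 0.0113
gripper_force: 50.0
[ 0.57903096 -0.10882633  0.0282253 ] [ 0.15078296 -0.89783857 -2.65429916] [-0.02114695  0.08461319  0.03429952]
```

```bash
python3 drive.py '[[0,0,0.006,0,0,0],[0,0,0.012,0,0,0],[0,0,0.015,0,0,0],[0,0,0.015,0,0,0]]'
```

```text
time_s: 8.43
tcp_pos: [0.5796, -0.1087, 0.0137]
eef_rot: [-180.0, -0.1, 171.9]
contact_force: [-0.4, 0.3, -3.3]
gripper_width: 0.0115
gripper_force: 50.0
```

```bash
python3 drive.py '[[0,0,0.001,0,0,0],[0,0,0.001,0,0,0],[0,0,0,0,0,0],[0,0,-0.03,0,0,0],[0,0,-0.07,0,0,0],[0,0,-0.11,0,0,0],[0,0,-0.15,0,0,0],[0,0,-0.19,0,0,0],[0,0,-0.20,0,0,0]]' 0.03
python3 - <<'E'
from h import *
s=r.get_state();print(s["tcp_pos"],s["contact_force"]) 
c=cap("wrist"); np.savez("pics/w7.npz",**c)
E=edges(c,30,90);W=pts(c)
print("plate",edgefit(ray(c,E[E[:,1]<225],.026),FL[:2]+FL[3:],(.58,-.1095),-8.2))
print("board",edgefit(ray(c,E[E[:,1]<225],.012),BOARD[:1]+BOARD[4:6],(.58,-.1095),-8.2))
go(.47,-.36,.20,180-25.8)
E
```

```text
time_s: 9.18
tcp_pos: [0.5832, -0.1092, 0.2231]
eef_rot: [180.0, 0.7, 172.0]
contact_force: [1.5, -0.7, 0.4]
gripper_width: 0.0299
gripper_force: 0.0
[ 0.58315227 -0.10921628  0.22306819] [ 1.52992521 -0.68316659  0.37734269]
plate (array([ 0.5808664 , -0.11012238]), np.float64(-7.876583937719976), np.int64(441), np.float64(0.0013057015889330898), [285, 75, 81])
board (array([ 0.58032459, -0.11077257]), np.float64(-8.622931284910184), np.int64(260), np.float64(0.0011225376011254724), [132, 96, 32])
go [ 0.0772 -0.2644  0.0211] [ 0.18  0.63 17.76] rows 7.0 3.0
```

```bash
python3 drive.py '[[0.058,-0.285,-0.02,0,0,17.8],[0.058,-0.285,-0.02,0,0,17.8],[0.058,-0.285,-0.02,0,0,17.8],[0.058,-0.285,-0.02,0,0,17.8],[0.058,-0.285,-0.02,0,0,17.8],[0.058,-0.285,-0.02,0,0,17.8],[0.058,-0.285,-0.02,0,0,17.8],[0.058,-0.285,-0.02,0,0,17.8],[0.058,-0.285,-0.02,0,0,17.8]]'
python3 - <<'E'
from h import *
s=r.get_state();print(s["tcp_pos"]) 
c=cap("wrist"); np.savez("pics/w8.npz",**c); save(c,"w8",1.5)
E=edges(c,40,100)
for zz in (.008,):
  t,th,*i=edgefit(ray(c,E,zz),FL,(.5143,-.418),-25.6);print("frame",t,th,i)
CH=poly([(-.034,-.05),(-.034,.05),(.034,.05),(.034,-.05)])
print("chute",edgefit(ray(c,E,.036),CH,t,th))
g=board2w(t,th,.006,0);print(g)
go(*g,.12,180+th);go(*g,.018,180+th)
E
```

```text
time_s: 9.98
tcp_pos: [0.4813, -0.385, 0.235]
eef_rot: [-180.0, 0.0, 153.9]
contact_force: [-0.0, 0.1, -0.6]
gripper_width: 0.0303
gripper_force: 0.0
[ 0.48132056 -0.38500793  0.23498541]
frame [ 0.51387155 -0.4181936 ] -26.360832308691705 [np.int64(477), np.float64(0.0017714614276432637), [212, 72, 122, 71]]
chute (array([ 0.51473208, -0.41861106]), np.float64(-28.297590358823193), np.int64(482), np.float64(0.002953694108416356), [177, 107, 90, 108])
[ 0.51924764 -0.42085773]
go [-0.0498 -0.017   0.1149] [0.01 0.04 0.34] rows 4.0 1.0
go [-0.0497 -0.017   0.2169] [0.01 0.04 0.34] rows 6.0 1.0
```

View pics/w8.png

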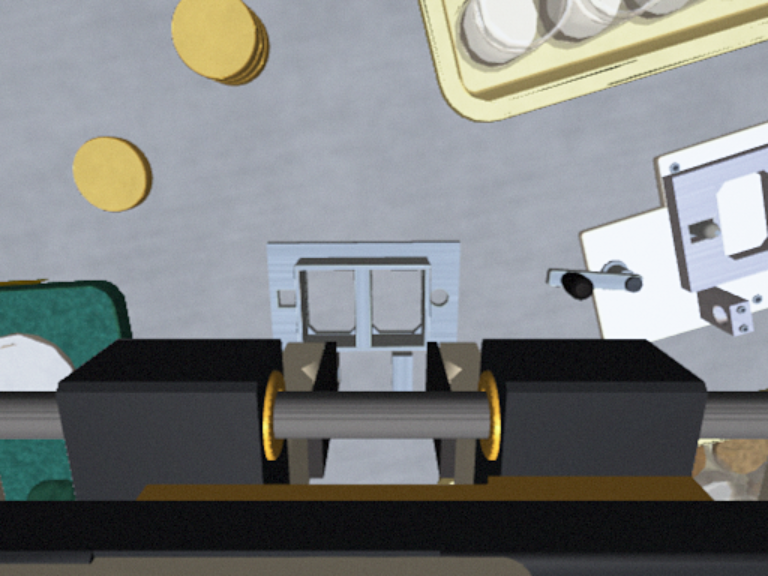

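Frame is square to the tool with its flange front edge from (268,242) to (460,242). The plate sits on the dowels, and the slot dowel shows at (708,232). Checking jar clearance before going down.

Run:
```python
from h import *
c=dict(np.load("pics/w1.npz")); s=dict(np.load("pics/scene0.npz"))
print("jar base w1",ray(c,np.array([(225,318),(207,322)])/1.5,0), "scene",ray(s,np.array([(519,253)])/1.5,0),ray(s,np.array([(521,231)])/1.5,.093))
W=pts(dict(np.load("pics/s6.npz")))
for n in("w1","w8"):
  c=dict(np.load("pics/%s.npz"%n));W=pts(c).reshape(-1,3)
  d=W[:,:2]-np.array([.5192,-.4209]);a=np.radians(-26.3);q=d@np.array([[np.cos(a),-np.sin(a)],[np.sin(a),np.cos(a)]])
  m=(W[:,2]>.06)&(W[:,2]<.18)&(np.abs(q[:,0])<.12)&(np.abs(q[:,1])<.16)
  print(n,m.sum(),np.round(np.c_[q,W[:,2]][m][::max(1,m.sum()//8)],3).tolist())
```

```text
jar base w1 [[ 0.56074445 -0.56934099]
 [ 0.56545658 -0.58937661]] scene [[ 0.55150858 -0.5689937 ]] [[ 0.55256822 -0.55481904]]
w1 815 [[0.075, -0.127, 0.06], [0.082, -0.133, 0.077], [0.073, -0.115, 0.089], [0.079, -0.095, 0.062], [-0.032, 0.14, 0.064], [-0.036, 0.152, 0.07], [0.116, -0.129, 0.061], [0.116, -0.129, 0.092], [0.114, 0.152, 0.061]]
w8 230 [[-0.038, 0.149, 0.06], [-0.037, 0.149, 0.069], [-0.036, 0.147, 0.07], [-0.033, 0.142, 0.069], [-0.033, 0.151, 0.071], [-0.031, 0.143, 0.072], [-0.027, 0.14, 0.066], [-0.027, 0.151, 0.07], [-0.024, 0.146, 0.07]]
```

```bash
python3 drive.py '[[-0.05,-0.017,0.05,0,0,0.3],[-0.05,-0.017,0.09,0,0,0.3],[-0.05,-0.017,0.13,0,0,0.3],[-0.05,-0.017,0.17,0,0,0.3],[-0.05,-0.017,0.20,0,0,0.3],[-0.05,-0.017,0.215,0,0,0.3],[-0.05,-0.017,0.217,0,0,0.3],[-0.05,-0.017,0.217,0,0,0.3]]'
python3 drive.py '[[0,0,0,0,0,0],[0,0,0,0,0,0],[0,0,0,0,0,0],[0,0,0,0,0,0],[0,0,0,0,0,0]]' 0 50
```

```text
time_s: 10.7
tcp_pos: [0.52, -0.4186, 0.0167]
eef_rot: [-180.0, -0.2, 153.9]
contact_force: [0.8, 0.7, 1.2]
gripper_width: 0.0302
gripper_force: 0.0
time_s: 11.12
tcp_pos: [0.5213, -0.4202, 0.0201]
eef_rot: [180.0, 0.2, 153.9]
contact_force: [0.0, 3.9, 7.1]
gripper_width: 0.0115
gripper_force: 50.0
```

```bash
python3 drive.py '[[0,0,-0.02,0,0,0],[0,0,-0.06,0,0,0],[0,0,-0.10,0,0,0],[0,0,-0.14,0,0,0],[0,0,-0.15,0,0,0],[0,0,-0.15,0,0,0]]'
python3 - <<'E'
from h import *
s=r.get_state();print(s["tcp_pos"],s["eef_rot"],s["contact_force"],s["moment"]) 
g=board2w(np.array([.5804,-.1098]),-8.2,.006,0);go(*g,.17,180-8.2)
E
```

```text
time_s: 11.62
tcp_pos: [0.5218, -0.4209, 0.1729]
eef_rot: [180.0, 0.5, 153.8]
contact_force: [0.4, 0.1, -4.6]
gripper_width: 0.0114
gripper_force: 50.0
[ 0.52182882 -0.42092413  0.17294657] [179.99906669   0.47718236 153.82011009] [ 0.41785113  0.05921153 -4.56121813] [-0.073286   -0.11511044 -0.01528911]
go [0.079  0.3069 0.0023] [ -0.07   0.47 -17.98] rows 8.0 3.0
```

```bash
python3 drive.py '[[0.079,0.307,0,0,0,-18],[0.079,0.307,0,0,0,-18],[0.079,0.307,0,0,0,-18],[0.079,0.307,0,0,0,-18],[0.079,0.307,0,0,0,-18],[0.079,0.307,0,0,0,-18],[0.079,0.307,0,0,0,-18],[0.079,0.307,0,0,0,-18],[0.079,0.307,0,0,0,-18],[0.079,0.307,0,0,0,-18],[0.079,0.307,0,0,0,-18]]'
python3 - <<'E'
from h import *
c=cap("wrist"); np.savez("pics/w9.npz",**c); save(c,"w9",1.5)
s=r.get_state();print(s["tcp_pos"],s["eef_rot"],s["moment"])
E
```

```text
time_s: 12.53
tcp_pos: [0.5836, -0.1094, 0.1663]
eef_rot: [-180.0, -0.1, 171.8]
contact_force: [0.5, 0.0, -4.1]
gripper_width: 0.0115
gripper_force: 50.0
[ 0.58365331 -0.11002569  0.16659015] [-1.79984658e+02 -1.11838068e-01  1.71779381e+02] [-0.03589781  0.01755868  0.0287292 ]
```

View pics/w9.png

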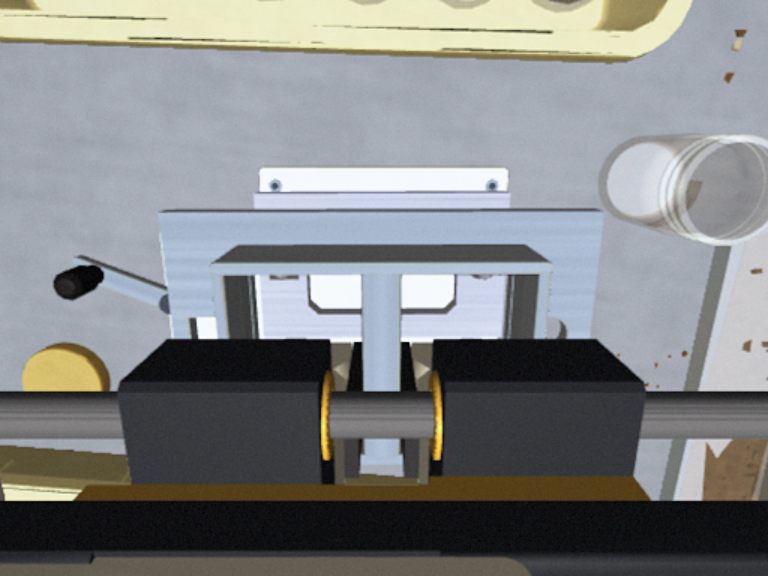

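The held flange's front edge runs (160,211)–(602,211), the seated plate's front edge (254,195)–(510,195), and the board's front edge is at row 168. From these I'll work out the remaining shift.

Run:
```python
from h import *
c=dict(np.load("pics/w9.npz")); s=r.get_state();E=edges(c,30,90)
zf=s["tcp_pos"][2]-.0201+.008; W=pts(c); print("depth z",np.nanmedian(W[144:160,130:380,2]),zf)
U=E[(E[:,1]<222)]
g=s["tcp_pos"][:2]-np.array([.006,-.0008])
f,fh,*i=edgefit(ray(c,U[(U[:,1]>135)],zf),FL[:2]+FL[3:],g,-8.2);print("frame",f,fh,i)
V=U[(U[:,1]<138)]
p,ph,*i=edgefit(ray(c,V,.026),FL[:1]+[((-.045,.075),(-.03,.075)),((-.03,-.075),(-.045,-.075))],(.5807,-.11),-8.2);print("plate",p,ph,i)
b,bh,*i=edgefit(ray(c,U[U[:,1]<125],.012),BOARD[:1]+BOARD[1:2]+BOARD[5:6],(.5804,-.1098),-8.2);print("board",b,bh,i)
for n,px,z,hw,x in(("frame",[(160,211),(602,211)],zf,.075,-.045),("plate",[(254,195),(510,195)],.026,.075,-.045),("board",[(259,168),(508,168)],.012,.076,-.058)):
    a=ray(c,np.array(px)/1.5,z);print(n,rigid([(x,-hw),(x,hw)],a))
Q=R.from_euler('xyz',s["eef_rot"],degrees=True)
for q in(p,b):print(Q.inv().apply(np.r_[q-f,0]))
```

```text
depth z 0.15449850083678887 0.15449015357133172
frame [ 0.57586676 -0.10990844] -8.022701855069174 [np.int64(775), np.float64(0.0009142250836641157), [552, 72, 151]]
plate [ 0.58130888 -0.11076401] -8.846004155686085 [np.int64(418), np.float64(0.0015669165587266357), [415, 0, 3]]
board [ 0.58008202 -0.1093822 ] -9.109286272744724 [np.int64(256), np.float64(0.0009164475207316552), [243, 5, 8]]
frame (array([ 0.57633014, -0.10962702]), np.float64(-8.133718292585383), array([0.00079732, 0.00079732]))
plate (array([ 0.58284722, -0.11005107]), np.float64(-8.135125400878142), array([0.00019325, 0.00019325]))
board (array([ 0.58118901, -0.10889198]), np.float64(-8.137447033268751), array([0.00089236, 0.00089236]))
[-5.50852253e-03 -6.86415889e-05 -1.07339532e-05]
[-4.09669506e-03  1.12354681e-03 -8.29737568e-06]
```

```bash
python3 drive.py '[[-0.005,0.0003,0.03,0,0,0],[-0.005,0.0003,0.06,0,0,0],[-0.005,0.0003,0.08,0,0,0],[-0.005,0.0003,0.09,0,0,0],[-0.005,0.0003,0.09,0,0,0],[-0.005,0.0003,0.09,0,0,0],[-0.005,0.0003,0.09,0,0,0]]'
python3 -c "
from h import *
go(.588,-.1105,.06,171.8)"
```

```text
time_s: 13.17
tcp_pos: [0.5906, -0.1104, 0.0791]
eef_rot: [180.0, 0.1, 171.8]
contact_force: [-0.2, 0.6, -3.4]
gripper_width: 0.0115
gripper_force: 50.0
go [ 0.0026 -0.0004  0.0191] [ 0.01  0.12 -0.01] rows 1.0 1.0
```

```bash
python3 drive.py '[[0.002,0,0,0,0,0],[0.002,0,0.01,0,0,0],[0.002,0,0.02,0,0,0],[0.002,0,0.028,0,0,0],[0.002,0,0.034,0,0,0],[0.002,0,0.034,0,0,0]]'
python3 drive.py '[[0,0,0.006,0,0,0],[0,0,0.006,0,0,0],[0,0,0.006,0,0,0]]'
```

```text
time_s: 13.67
tcp_pos: [0.5875, -0.1096, 0.0452]
eef_rot: [-179.9, -0.0, 171.9]
contact_force: [-7.3, 1.1, 16.9]
gripper_width: 0.0117
gripper_force: 50.0
time_s: 13.92
tcp_pos: [0.5895, -0.1099, 0.0429]
eef_rot: [-180.0, 0.3, 172.0]
contact_force: [-13.5, 4.0, 42.4]
gripper_width: 0.0116
gripper_force: 50.0
```

Frame bottomed at TCP z≈0.046, the expected seated height. Release and check from above.

```bash
python3 drive.py '[[0,0,-0.005,0,0,0],[0,0,-0.005,0,0,0],[0,0,-0.005,0,0,0],[0,0,-0.03,0,0,0],[0,0,-0.07,0,0,0],[0,0,-0.11,0,0,0],[0,0,-0.15,0,0,0],[0,0,-0.19,0,0,0],[0,0,-0.20,0,0,0]]' 0.034
python3 - <<'E'
from h import *
s=r.get_state();print(s["tcp_pos"],s["contact_force"]) 
c=cap("wrist"); np.savez("pics/w10.npz",**c)
E=edges(c,30,90);W=pts(c)
print("frame",edgefit(ray(c,E[E[:,1]<225],.034),FL[:2]+FL[3:],(.58,-.1095),-8.2))
for y in(-.065,-.06,-.055,.055,.06,.065):
  pass
# plane of the flange
m=(W[...,2]>.028)&(W[...,2]<.044)&(np.abs(W[...,0]-.58)<.06)&(np.abs(W[...,1]+.11)<.09)
P=W[m];A=np.c_[P[:,0]-.58,P[:,1]+.11,np.ones(len(P))];k=np.linalg.lstsq(A,P[:,2],rcond=None)[0];print("flange plane",k,len(P))
go(.45,.10,.25,-138)
E
```

```text
time_s: 14.67
tcp_pos: [0.5905, -0.1101, 0.2441]
eef_rot: [180.0, 0.5, 171.9]
contact_force: [1.4, 0.6, 1.6]
gripper_width: 0.034
gripper_force: 0.0
[ 0.59045708 -0.11007405  0.24405967] [1.43678479 0.61930039 1.56645547]
frame (array([ 0.57865198, -0.10943417]), np.float64(-8.584070519254718), np.int64(273), np.float64(0.0014041793586595586), [152, 30, 91])
flange plane [ 0.00949706 -0.00182604  0.03451095] 5009
go [ 0.1687  0.1879 -0.0079] [ -0.18   0.47 -50.14] rows 7.0 8.0
```

```bash
python3 -c "
from h import *
go(.46,.185,.25,-137)
W=pts(dict(np.load('pics/w2.npz'))); m=(W[...,0]>.65)&(W[...,0]<.82)&(W[...,1]<-.08)&(W[...,1]>-.42); print('max z behind',np.nanpercentile(W[m][:,2],[50,99]))
c=dict(np.load('pics/w2.npz'));print(ray(c,np.array([(188,277)])/1.5,.01),W[int(277/1.5),int(188/1.5)])"
```

```text
go [ 0.1708  0.2734 -0.0079] [ -0.18   0.47 -51.14] rows 8.0 8.0
max z behind [0.01146413 0.09939067]
[[ 0.63474652 -0.33688864]] [ 0.63333161 -0.3365528   0.01179193]
```

```bash
python3 drive.py '[[0.171,0.273,-0.008,0,0,-51],[0.171,0.273,-0.008,0,0,-51],[0.171,0.273,-0.008,0,0,-51],[0.171,0.273,-0.008,0,0,-51],[0.171,0.273,-0.008,0,0,-51],[0.171,0.273,-0.008,0,0,-51],[0.171,0.273,-0.008,0,0,-51],[0.171,0.273,-0.008,0,0,-51],[0.171,0.273,-0.008,0,0,-51],[0.171,0.273,-0.008,0,0,-51],[0.171,0.273,-0.008,0,0,-51]]' 0.04
python3 - <<'E'
from h import *
c=cap("wrist"); np.savez("pics/w11.npz",**c); save(c,"w11",1.5)
s=r.get_state();print(s["tcp_pos"],s["eef_rot"])
f=c["frame"].astype(int);m=((f.max(2)<60)).astype(np.uint8);m[222:]=0
n,l,st,ce=cv2.connectedComponentsWithStats(m)
for i in range(1,n):
    if st[i,4]>150: print(st[i],ce[i])
for nme in("w1","w2"):
    W=pts(dict(np.load('pics/%s.npz'%nme))).reshape(-1,3);d=W[:,:2]-np.array([.5804,-.1098]);a=np.radians(-8.2);q=d@np.array([[np.cos(a),-np.sin(a)],[np.sin(a),np.cos(a)]])
    k=(q[:,0]>-.04)&(q[:,0]<.175)&(q[:,1]<-.04)&(q[:,1]>-.29)&(W[:,2]>.065)&(W[:,2]<.2);Z=np.c_[q,W[:,2]][k];print(nme,len(Z),np.round(Z[::max(1,len(Z)//6)],3).tolist())
E
```

```text
time_s: 15.63
tcp_pos: [0.4571, 0.185, 0.2449]
eef_rot: [-180.0, -0.1, -137.2]
contact_force: [0.4, -0.5, -0.1]
gripper_width: 0.0397
gripper_force: 0.0
[0.45732383 0.18446353 0.2449992 ] [-1.79996021e+02 -6.84204842e-02 -1.37217508e+02]
[244  95  17  44 341] [252.64809384 119.68621701]
w1 707 [[-0.007, -0.169, 0.067], [0.151, -0.264, 0.071], [0.154, -0.267, 0.08], [0.16, -0.287, 0.083], [0.155, -0.267, 0.091], [0.155, -0.261, 0.094], [0.162, -0.159, 0.068]]
w2 284 [[-0.006, -0.169, 0.067], [-0.003, -0.162, 0.072], [0.003, -0.168, 0.072], [0.008, -0.166, 0.07], [0.159, -0.22, 0.073], [0.162, -0.225, 0.079], [0.159, -0.22, 0.097]]
```

View pics/w11.png

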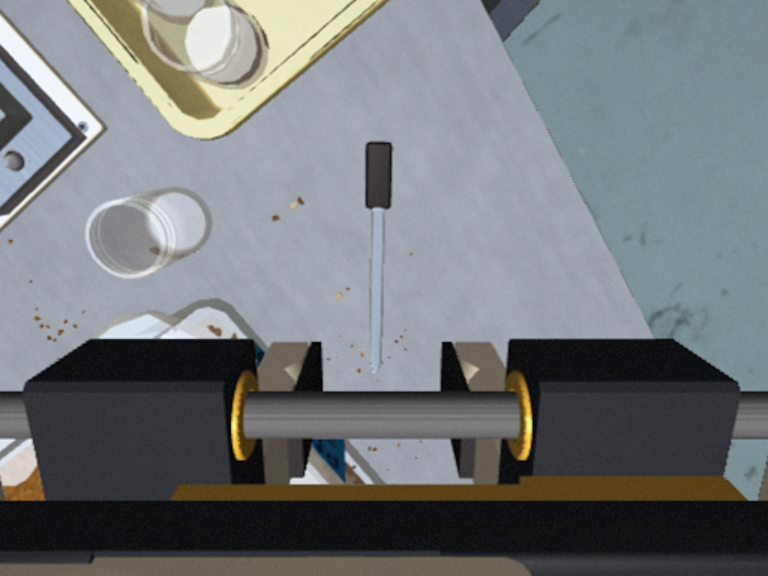

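The pin's grip is at (378,175) and its shaft runs straight down the image to (376,372), aligned with the tool. Before grasping, I need to know how tall the mesh tray behind the board is.

Run:
```python
from h import *
for nme in("w1","w2","w8","top0","s4","scene0"):
    W=pts(dict(np.load('pics/%s.npz'%nme))).reshape(-1,3);d=W[:,:2]-np.array([.5804,-.1098]);a=np.radians(-8.2);q=d@np.array([[np.cos(a),-np.sin(a)],[np.sin(a),np.cos(a)]])
    out=[]
    for x0 in(.12,.135,.15,.16,.17,.19):
        k=(q[:,0]>x0)&(q[:,0]<x0+.01)&(q[:,1]<-.04)&(q[:,1]>-.29)&(W[:,2]<.17);out.append((x0,k.sum(),round(float(np.max(W[k,2])),3) if k.sum() else 0,np.round(np.percentile(W[k,2],90),3) if k.sum() else 0))
    print(nme,out)
c=dict(np.load("pics/w11.npz"));g=ray(c,[[252.65,119.7]],.012);tp=ray(c,np.array([(376,372)])/1.5,.0055);b=ray(c,np.array([(377,210),(378.5,143)])/1.5,.0065)
print("grip",g,"tip",tp,"ends",b);d=(tp-b[0])[0];th=np.degrees(np.arctan2(d[1],d[0]));print(th,np.hypot(*d))
u=d/np.hypot(*d);o=tp[0]-.165*u;print("origin",o,g[0]);G=.5*(o+g[0])+.004*u
go(*G,.1,th-180);go(*G,.002,th-180)
```

```text
w1 [(0.12, np.int64(55), 0.061, np.float64(0.061)), (0.135, np.int64(710), 0.062, np.float64(0.061)), (0.15, np.int64(1117), 0.1, np.float64(0.087)), (0.16, np.int64(789), 0.094, np.float64(0.075)), (0.17, np.int64(302), 0.072, np.float64(0.055)), (0.19, np.int64(0), 0, 0)]
w2 [(0.12, np.int64(1405), 0.063, np.float64(0.059)), (0.135, np.int64(1933), 0.063, np.float64(0.06)), (0.15, np.int64(1041), 0.097, np.float64(0.061)), (0.16, np.int64(404), 0.094, np.float64(0.071)), (0.17, np.int64(224), 0.101, np.float64(0.053)), (0.19, np.int64(99), 0.101, np.float64(0.1))]
w8 [(0.12, np.int64(201), 0.057, np.float64(-0.0)), (0.135, np.int64(133), 0.0, np.float64(-0.0)), (0.15, np.int64(85), 0.061, np.float64(0.06)), (0.16, np.int64(680), 0.1, np.float64(0.095)), (0.17, np.int64(689), 0.1, np.float64(0.085)), (0.19, np.int64(14), 0.076, np.float64(0.075))]
top0 [(0.12, np.int64(159), 0.073, np.float64(0.061)), (0.135, np.int64(276), 0.071, np.float64(0.064)), (0.15, np.int64(225), 0.114, np.float64(0.089)), (0.16, np.int64(213), 0.11, np.float64(0.098)), (0.17, np.int64(208), 0.108, np.float
[... 287 characters left out ...]
 np.float64(0.097)), (0.19, np.int64(57), 0.102, np.float64(0.097))]
scene0 [(0.12, np.int64(37), 0.003, np.float64(0.0)), (0.135, np.int64(91), 0.067, np.float64(0.06)), (0.15, np.int64(114), 0.083, np.float64(0.057)), (0.16, np.int64(100), 0.101, np.float64(0.095)), (0.17, np.int64(135), 0.104, np.float64(0.097)), (0.19, np.int64(30), 0.102, np.float64(0.099))]
grip [[0.4222888  0.15015391]] tip [[0.54311447 0.25858883]] ends [[0.44074131 0.1651164 ]
 [0.40294581 0.13171531]]
42.397830608871175 0.13862668692598168
origin [0.42126513 0.14733355] [0.4222888  0.15015391]
go [ 0.0462 -0.0021  0.1451] [-0.   -0.07  0.38] rows 4.0 1.0
go [ 0.0461 -0.0021  0.2431] [-0.   -0.07  0.38] rows 6.0 1.0
```

```bash
python3 drive.py '[[0.042,-0.002,0.06,0,0,0.4],[0.042,-0.002,0.10,0,0,0.4],[0.042,-0.002,0.14,0,0,0.4],[0.042,-0.002,0.18,0,0,0.4],[0.042,-0.002,0.21,0,0,0.4],[0.042,-0.002,0.23,0,0,0.4],[0.042,-0.002,0.23,0,0,0.4],[0.042,-0.002,0.23,0,0,0.4]]' 0.04
python3 -c "
from h import *
s=r.get_state();print(s['tcp_pos'],s['eef_rot'])"
```

```text
time_s: 16.35
tcp_pos: [0.4274, 0.1531, 0.0147]
eef_rot: [-180.0, -0.3, -137.7]
contact_force: [1.1, 1.1, 0.7]
gripper_width: 0.0402
gripper_force: 0.0
[0.4273763  0.15313165 0.01474398] [-179.97312043   -0.27479642 -137.67668197]
```

```bash
python3 drive.py '[[0,0,0.006,0,0,0],[0,0,0.012,0,0,0],[0,0,0.012,0,0,0],[0,0,0.012,0,0,0]]'
python3 drive.py '[[0,0,0,0,0,0],[0,0,0,0,0,0],[0,0,0,0,0,0],[0,0,0,0,0,0]]' 0.005 60
python3 drive.py '[[0,0,-0.02,0,0,0],[0,0,-0.06,0,0,0],[0,0,-0.1,0,0,0],[0,0,-0.14,0,0,0],[0,0,-0.15,0,0,0],[0,0,-0.15,0,0,0]]'
```

```text
time_s: 16.68
tcp_pos: [0.4283, 0.1554, 0.0046]
eef_rot: [180.0, 0.1, -137.6]
contact_force: [0.8, 0.0, -1.5]
gripper_width: 0.04
gripper_force: 0.0
time_s: 17.02
tcp_pos: [0.4279, 0.1552, 0.004]
eef_rot: [180.0, 0.0, -137.6]
contact_force: [-1.9, 0.5, 3.9]
gripper_width: 0.0198
gripper_force: 60.1
time_s: 17.52
tcp_pos: [0.4294, 0.1564, 0.1576]
eef_rot: [-180.0, 0.4, -137.6]
contact_force: [0.7, 0.0, -1.6]
gripper_width: 0.019
gripper_force: 60.0
```

```bash
cat >> h.py <<'E'
BT=np.array([.5800,-.1096]); BH=-8.2
def gopin(x,y,z,tilt=10,ax=.0025,bt=BT,bh=BH):
    """TCP move so the pin axis at the grasp point is at board (x,y,z)"""
    s=r.get_state(); A=R.from_euler('xyz',s["eef_rot"],degrees=True)
    a=np.radians(bh); uy=np.array([-np.sin(a),np.cos(a),0])
    B=R.from_rotvec(-tilt*uy,degrees=True)*R.from_euler('xyz',[180,0,bh-90],degrees=True)
    p=np.r_[board2w(bt,bh,x,y),z]-B.apply([0,0,-ax])
    d=A.inv().apply(p-s["tcp_pos"]);rv=(A.inv()*B).as_rotvec(degrees=True)
    print("gopin",np.round(p,4),np.round(B.as_euler('xyz',degrees=True),1),"rows:",np.round(d,4),np.round(rv,2))
E
python3 -c "
from h import *
gopin(.064,-.245,.2);gopin(.064,-.245,.1);gopin(.064,-.245,.2,0)"
```

```text
gopin [ 0.6088 -0.3613  0.1975] [-170.     0.   -98.2] rows: [ 0.2167 -0.5031 -0.0415] [  9.44  -3.03 -39.29]
gopin [ 0.6088 -0.3613  0.0975] [-170.     0.   -98.2] rows: [ 0.2174 -0.503   0.0585] [  9.44  -3.03 -39.29]
gopin [ 0.6084 -0.3612  0.1975] [180.    0.  -98.2] rows: [ 0.2169 -0.5027 -0.0414] [ -0.16   0.4  -39.35]
```

```bash
python3 drive.py '[[0.01,-0.02,-0.03,0,0,-3],[0.03,-0.06,-0.0415,0,0,-6],[0.2167,-0.503,-0.0415,9.4,-3,-39.3],[0.2167,-0.503,-0.0415,9.4,-3,-39.3],[0.2167,-0.503,-0.0415,9.4,-3,-39.3],[0.2167,-0.503,-0.0415,9.4,-3,-39.3],[0.2167,-0.503,-0.0415,9.4,-3,-39.3],[0.2167,-0.503,-0.0415,9.4,-3,-39.3],[0.2167,-0.503,-0.0415,9.4,-3,-39.3],[0.2167,-0.503,-0.0415,9.4,-3,-39.3],[0.2167,-0.503,-0.0415,9.4,-3,-39.3],[0.2167,-0.503,-0.0415,9.4,-3,-39.3]]'
python3 -c "
from h import *
gopin(.064,-.245,.2);gopin(.064,-.245,.06)"
```

```text
time_s: 18.52
tcp_pos: [0.5803, -0.2897, 0.1933]
eef_rot: [-170.4, -0.3, -98.2]
contact_force: [1.1, 0.9, 0.8]
gripper_width: 0.0193
gripper_force: 60.0
gopin [ 0.6088 -0.3613  0.1975] [-170.     0.   -98.2] rows: [ 0.0668 -0.0386  0.0026] [ 0.45 -0.31  0.03]
gopin [ 0.6088 -0.3613  0.0575] [-170.     0.   -98.2] rows: [ 0.0661 -0.0154  0.1407] [ 0.45 -0.31  0.03]
```

```bash
python3 drive.py '[[0.035,-0.02,0,0.4,0,0],[0.066,-0.035,0.02,0.4,0,0],[0.066,-0.028,0.06,0.4,0,0],[0.066,-0.022,0.1,0.4,0,0],[0.066,-0.017,0.13,0.4,0,0],[0.066,-0.0155,0.14,0.4,0,0],[0.066,-0.0155,0.14,0.4,0,0],[0.066,-0.0155,0.14,0.4,0,0]]'
python3 - <<'E'
from h import *
for n in("wrist","scene","top"):
    c=cap(n);np.savez("pics/p_%s.npz"%n,**c)
s=r.get_state();print(s["tcp_pos"],s["eef_rot"])
gopin(.064,-.245,.039)
c=dict(np.load("pics/p_wrist.npz"));W=pts(c).reshape(-1,3)
a=np.radians(BH);q=(W[:,:2]-BT)@np.array([[np.cos(a),-np.sin(a)],[np.sin(a),np.cos(a)]])
Z=np.c_[q,W[:,2]]
# shaft points seen by the wrist, lug points
sp=Z[(np.abs(q[:,0]-.064)<.02)&(q[:,1]>-.22)&(q[:,1]<-.08)&(W[:,2]>.045)&(W[:,2]<.075)];print("shaft",len(sp),np.round(sp[::max(1,len(sp)//8)],3).tolist())
lg=Z[(np.abs(q[:,0]-.064)<.025)&(q[:,1]>-.075)&(q[:,1]<-.045)&(W[:,2]>.03)&(W[:,2]<.06)];print("lug",len(lg),lg.min(0) if len(lg) else 0,lg.max(0) if len(lg) else 0)
for n in("scene","top"):
    W=pts(dict(np.load("pics/p_%s.npz"%n))).reshape(-1,3);q=(W[:,:2]-BT)@np.array([[np.cos(a),-np.sin(a)],[np.sin(a),np.cos(a)]]);Z=np.c_[q,W[:,2]]
    for y in((-.19,-.15),(-.15,-.12),(-.12,-.09)):
        k=(np.abs(q[:,0]-.064)<.02)&(q[:,1]>y[0])&(q[:,1]<y[1])&(W[:,2]>.045)&(W[:,2]<.08);print(n,y,k.sum(),np.round(np.median(Z[k],0),4))
E
```

```text
time_s: 19.18
tcp_pos: [0.6098, -0.3594, 0.0601]
eef_rot: [-170.0, -0.4, -98.2]
contact_force: [0.1, -0.1, 0.3]
gripper_width: 0.0191
gripper_force: 60.0
[ 0.61118123 -0.35971504  0.06283808] [-169.70074242   -0.38852738  -98.17802408]
gopin [ 0.6088 -0.3613  0.0365] [-170.     0.   -98.2] rows: [0.0017 0.0068 0.0255] [-0.3  -0.38  0.09]
shaft 526 [[0.069, -0.218, 0.064], [0.063, -0.219, 0.067], [0.06, -0.215, 0.063], [0.064, -0.214, 0.067], [0.068, -0.211, 0.066], [0.061, -0.21, 0.065], [0.064, -0.208, 0.067], [0.068, -0.204, 0.066], [0.062, -0.203, 0.066]]
lug 0 0 0
scene (-0.19, -0.15) 0 [nan nan nan]
scene (-0.15, -0.12) 0 [nan nan nan]
scene (-0.12, -0.09) 0 [nan nan nan]
top (-0.19, -0.15) 29 [ 0.0669 -0.1705  0.0698]
top (-0.15, -0.12) 9 [ 0.0655 -0.1419  0.0724]
top (-0.12, -0.09) 0 [nan nan nan]
  return _methods._mean(a, axis=axis, dtype=dtype,
  ret = um.true_divide(
```

```bash
python3 drive.py '[[0,0.004,0.012,-0.3,-0.3,0],[0,0.006,0.024,-0.3,-0.3,0],[0,0.006,0.024,-0.3,-0.3,0],[0,0.006,0.024,-0.3,-0.3,0],[0,0.006,0.024,-0.3,-0.3,0]]'
python3 - <<'E'
from h import *
c=cap("wrist");np.savez("pics/p2.npz",**c);W=pts(c).reshape(-1,3);a=np.radians(BH)
Q=np.array([[np.cos(a),-np.sin(a)],[np.sin(a),np.cos(a)]])
c2=cap("top");W2=pts(c2).reshape(-1,3)
for n,w in(("wrist",W),("top",W2)):
    q=(w[:,:2]-BT)@Q
    k=(np.abs(q[:,0]-.064)<.012)&(q[:,1]>-.215)&(q[:,1]<-.07)&(w[:,2]>.03)&(w[:,2]<.06)
    Z=np.c_[q,w[:,2]][k];print(n,len(Z))
    if len(Z)>10:
        print("y range",Z[:,1].min(),Z[:,1].max());A=np.c_[Z[:,1],np.ones(len(Z))]
        print("x=",np.linalg.lstsq(A,Z[:,0],rcond=None)[0],"z=",np.linalg.lstsq(A,Z[:,2],rcond=None)[0], np.percentile(Z[:,2],[50,95]))
s=r.get_state();print(s["tcp_pos"],s["eef_rot"],s["contact_force"],s["moment"])
gopin(.064,-.245,.039)
E
```

```text
time_s: 19.75
tcp_pos: [0.6078, -0.3593, 0.0353]
eef_rot: [-170.2, -0.0, -98.2]
contact_force: [1.1, 0.3, -1.1]
gripper_width: 0.0189
gripper_force: 60.0
wrist 365
y range -0.2149556029083979 -0.20111879916090675
x= [-0.02353224  0.05685364] z= [-0.03395142  0.0342138 ] [0.04156279 0.04292253]
top 18
y range -0.21329624598854063 -0.17999815964522212
x= [0.02424836 0.06885739] z= [0.00372524 0.04380107] [0.04352885 0.04723585]
[ 0.6080579  -0.35942479  0.03567064] [-1.70203451e+02 -5.37006466e-02 -9.81572861e+01] [0.33093823 0.16370914 0.10679505] [ 0.08390028  0.70554789 -0.0305213 ]
gopin [ 0.6088 -0.3613  0.0365] [-170.     0.   -98.2] rows: [ 0.0017 -0.0012 -0.0007] [ 0.2  -0.05  0.05]
```

```bash
python3 drive.py '[[0,-0.001,-0.001,0,0,0],[-0.012,-0.001,-0.001,0,0,0],[-0.024,-0.001,-0.001,0,0,0],[-0.036,-0.001,-0.001,0,0,0],[-0.045,-0.001,-0.001,0,0,0],[-0.045,-0.001,-0.001,0,0,0]]'
python3 -c "
from h import *
s=r.get_state();print(s['tcp_pos'],s['contact_force'],s['moment'])"
```

```text
time_s: 20.35
tcp_pos: [0.6154, -0.3124, 0.0366]
eef_rot: [-170.2, -0.0, -98.0]
contact_force: [0.5, 0.3, -0.6]
gripper_width: 0.0195
gripper_force: 60.0
[ 0.61540826 -0.31244838  0.03661468] [ 0.53161822  0.26308109 -0.62150185] [ 0.11076045  0.71034414 -0.00676582]
```

```bash
python3 drive.py '[[-0.012,0,0,0,0,0],[-0.028,0,0,0,0,0],[-0.044,0,0,0,0,0],[-0.06,0,0,0,0,0],[-0.06,0,0,0,0,0]]'
python3 -c "
from h import *
s=r.get_state();print(s['tcp_pos'],s['contact_force'],s['moment'])
gopin(.064,-.0805,.039)"
```

```text
time_s: 20.77
tcp_pos: [0.6239, -0.2529, 0.0365]
eef_rot: [-170.2, -0.0, -98.1]
contact_force: [-0.4, -0.4, -0.4]
gripper_width: 0.0193
gripper_force: 60.0
[ 0.62391402 -0.25286903  0.0364964 ] [-0.44429246 -0.42295539 -0.38929028] [0.10593791 0.78805746 0.04543253]
gopin [ 0.6323 -0.1985  0.0365] [-170.     0.   -98.2] rows: [-0.055  -0.0007  0.    ] [ 0.23 -0.01  0.15]
```

```bash
python3 drive.py '[[-0.012,0,0,0,0,0],[-0.026,0,0,0,0,0],[-0.038,0,0,0,0,0],[-0.046,0,0,0,0,0],[-0.05,0,0,0,0,0],[-0.05,0,0,0,0,0]]'
python3 drive.py '[[-0.003,0,0,0,0,0],[-0.006,0,0,0,0,0],[-0.006,0,0,0,0,0]]'
python3 -c "
from h import *
s=r.get_state();print(s['tcp_pos'],s['contact_force'],s['moment'])
gopin(.064,-.0805,.039)"
```

```text
time_s: 21.27
tcp_pos: [0.6308, -0.2053, 0.0364]
eef_rot: [-170.2, -0.0, -98.1]
contact_force: [0.9, 0.2, -1.3]
gripper_width: 0.0193
gripper_force: 60.0
time_s: 21.52
tcp_pos: [0.6315, -0.2002, 0.0364]
eef_rot: [-170.2, -0.0, -98.2]
contact_force: [-0.2, 0.4, 0.3]
gripper_width: 0.0192
gripper_force: 60.4
[ 0.6314788  -0.20018655  0.03639617] [-0.18081313  0.39119783  0.3329284 ] [-0.13480599  0.76375335 -0.03328078]
gopin [ 0.6323 -0.1985  0.0365] [-170.     0.   -98.2] rows: [-0.0018 -0.0006 -0.    ] [ 0.23 -0.04  0.03]
```

Still no contact; push gently on until the grip's end meets the lug.

```bash
python3 drive.py '[[-0.002,0,0,0,0,0],[-0.003,0,0,0,0,0],[-0.003,0,0,0,0,0]]'
python3 drive.py '[[-0.0015,0,0,0,0,0],[-0.0025,0,0,0,0,0],[-0.0025,0,0,0,0,0]]'
```

```text
time_s: 21.77
tcp_pos: [0.6321, -0.1974, 0.0368]
eef_rot: [-170.2, -0.1, -98.2]
contact_force: [-0.9, -2.9, 2.7]
gripper_width: 0.0191
gripper_force: 61.8
time_s: 22.02
tcp_pos: [0.6321, -0.1966, 0.0368]
eef_rot: [-170.2, -0.1, -98.2]
contact_force: [0.4, -14.1, 1.8]
gripper_width: 0.0196
gripper_force: 62.7
```

Pin is home (−14 N against the lug). Release and retreat upward along the tool axis.

```bash
python3 drive.py '[[0.001,0,0,0,0,0],[0.001,0,0,0,0,0],[0.001,0,0,0,0,0],[0.001,0,0,0,0,0],[0.001,0,-0.02,0,0,0],[0.001,0,-0.06,0,0,0],[0.001,0,-0.10,0,0,0],[0.001,0,-0.14,0,0,0],[0.001,0,-0.15,0,0,0],[0.001,0,-0.15,0,0,0]]' 0.044
python3 - <<'E'
from h import *
s=r.get_state();print(s["tcp_pos"],s["contact_force"])
a=np.radians(BH);Q=np.array([[np.cos(a),-np.sin(a)],[np.sin(a),np.cos(a)]])
for n in("wrist","top","scene"):
    c=cap(n);np.savez("pics/q_%s.npz"%n,**c);W=pts(c).reshape(-1,3);q=(W[:,:2]-BT)@Q
    f=c["frame"].reshape(-1,3).astype(int)
    k=(f.max(1)<75)&(q[:,0]>.03)&(q[:,0]<.1)&(q[:,1]>-.16)&(q[:,1]<-.05)&(W[:,2]>.02)&(W[:,2]<.06);Z=np.c_[q,W[:,2]]
    print(n,"grip",k.sum(),np.round(Z[k].min(0),3) if k.any() else 0,np.round(Z[k].max(0),3) if k.any() else 0)
    k=(f.max(1)<75)&(q[:,0]>-.05)&(q[:,0]<.03)&(q[:,1]>-.2)&(q[:,1]<-.12)&(W[:,2]>.05)&(W[:,2]<.08);print("knob",k.sum(),np.round(np.median(Z[k],0),3) if k.any() else 0, np.round(np.median(W[k],0),3) if k.any() else 0)
    k=(np.abs(q[:,0]-.064)<.02)&(q[:,1]>.066)&(q[:,1]<.09)&(W[:,2]>.03)&(W[:,2]<.05);print("tip",k.sum(),np.round(Z[k].max(0),3) if k.any() else 0)
E
```

```text
time_s: 22.85
tcp_pos: [0.6086, -0.1915, 0.189]
eef_rot: [-169.8, 0.0, -98.1]
contact_force: [0.2, 0.4, -0.1]
gripper_width: 0.0439
gripper_force: 0.0
[ 0.60857757 -0.19149327  0.18902882] [ 0.2297331   0.3647329  -0.13103831]
wrist grip 1121 [ 0.036 -0.115  0.022] [ 0.073 -0.052  0.056]
knob 339 [ 0.001 -0.166  0.07 ] [ 0.558 -0.274  0.07 ]
tip 18 [0.065 0.076 0.049]
top grip 0 0 0
knob 6 [-0.    -0.164  0.069] [ 0.556 -0.272  0.069]
tip 0 0
scene grip 0 0 0
knob 0 0 0
tip 0 0
```

Pin is home (grip rear at y −115, tip at y ≈ +76 mm). Now the keeper: straighten, turn the tool so its closing line is along board y, and go above the knob.

```bash
python3 -c "
from h import *
g=board2w(BT,BH,-.001,-.165);print(g);go(*g,.14,180+BH)"
```

```text
[ 0.55547645 -0.27277045]
go [0.0878 0.0455 0.0362] [-7.62  7.62 89.79] rows 3.0 13.0
```

```bash
python3 drive.py '[[0.088,0.0455,0.036,-7.6,7.6,89.8],[0.088,0.0455,0.036,-7.6,7.6,89.8],[0.088,0.0455,0.036,-7.6,7.6,89.8],[0.088,0.0455,0.036,-7.6,7.6,89.8],[0.088,0.0455,0.036,-7.6,7.6,89.8],[0.088,0.0455,0.036,-7.6,7.6,89.8],[0.088,0.0455,0.036,-7.6,7.6,89.8],[0.088,0.0455,0.036,-7.6,7.6,89.8],[0.088,0.0455,0.036,-7.6,7.6,89.8],[0.088,0.0455,0.036,-7.6,7.6,89.8],[0.088,0.0455,0.036,-7.6,7.6,89.8],[0.088,0.0455,0.036,-7.6,7.6,89.8]]'
python3 - <<'E'
from h import *
s=r.get_state();print(s["tcp_pos"],s["eef_rot"])
a=np.radians(BH);Q=np.array([[np.cos(a),-np.sin(a)],[np.sin(a),np.cos(a)]])
c=cap("top");f=c["frame"].reshape(-1,3).astype(int);W=pts(c).reshape(-1,3);q=(W[:,:2]-BT)@Q
k=(f.max(1)<75)&(q[:,0]>-.05)&(q[:,0]<.03)&(q[:,1]>-.2)&(q[:,1]<-.12)&(W[:,2]>.05)&(W[:,2]<.08);print("knob top",k.sum(),np.round(np.c_[q,W[:,2]][k],3).tolist()[:8])
c=dict(np.load("pics/q_wrist.npz"));f=c["frame"].reshape(-1,3).astype(int);W=pts(c).reshape(-1,3);q=(W[:,:2]-BT)@Q
k=(f.max(1)<75)&(np.abs(q[:,0])<.03)&(q[:,1]>-.2)&(q[:,1]<-.13)&(W[:,2]>.067)&(W[:,2]<.076);z=q[k];print("wrist top face",k.sum(),z.mean(0),(z.min(0)+z.max(0))/2)
c=dict(np.load("pics/w2.npz"));print(((ray(c,np.array([(233,199)])/1.5,.071)-BT)@Q))
g=board2w(BT,BH,-.003,-.165);go(*g,.053,180+BH)
E
```

```text
time_s: 24.0
tcp_pos: [0.5552, -0.273, 0.1387]
eef_rot: [-179.6, 0.2, 175.9]
contact_force: [-0.5, -0.5, -0.4]
gripper_width: 0.0439
gripper_force: 0.0
[ 0.55519212 -0.27303203  0.13872168] [-179.62990122    0.20569032  175.91415133]
knob top 7 [[0.006, -0.166, 0.071], [0.0, -0.161, 0.076], [0.0, -0.165, 0.075], [0.0, -0.162, 0.066], [-0.005, -0.165, 0.077], [-0.005, -0.162, 0.067], [-0.004, -0.166, 0.065]]
wrist top face 337 [ 0.00156728 -0.16590813] [ 0.00135905 -0.16587664]
[[ 1.4430732e-04 -1.6401015e-01]]
go [0.0023 0.0011 0.0857] [-0.33  0.19  3.6 ] rows 3.0 1.0
```

```bash
python3 drive.py '[[0,0.001,0.04,0,0,3.6],[0,0.001,0.07,0,0,3.6],[0,0.001,0.085,0,0,3.6],[0,0.001,0.085,0,0,3.6],[0,0.001,0.085,0,0,3.6]]'
python3 drive.py '[[0,0,0,0,0,0],[0,0,0,0,0,0],[0,0,0,0,0,0],[0,0,0,0,0,0],[0,0,0,0,0,0],[0,0,0,0,0,0]]' 0.005 12
python3 -c "
from h import *
s=r.get_state();print(s['tcp_pos'],s['eef_rot'],s['contact_force'])
p=board2w(BT,BH,.018,-.124);d=s['tcp_pos'][:2]-p;a0=np.degrees(np.arctan2(d[1],d[0]))-BH;print('radius',np.hypot(*d),'angle',a0)
A=R.from_euler('xyz',s['eef_rot'],degrees=True)
for a in list(np.linspace(a0,0,10)[1:])+[3]:
    w=p+.046*np.array([np.cos(np.radians(a+BH)),np.sin(np.radians(a+BH))]);print(round(a,1),np.round(A.inv().apply(np.r_[w-s['tcp_pos'][:2],0])[:2],4))"
```

```text
time_s: 24.47
tcp_pos: [0.5557, -0.273, 0.0543]
eef_rot: [-179.6, 0.3, 172.8]
contact_force: [0.3, 0.5, 0.9]
gripper_width: 0.0439
gripper_force: 0.0
time_s: 24.97
tcp_pos: [0.5573, -0.2731, 0.0568]
eef_rot: [-179.6, 0.6, 172.7]
contact_force: [-0.3, 2.4, 2.9]
gripper_width: 0.0152
gripper_force: 12.0
[ 0.55726442 -0.27313408  0.0568495 ] [-179.59573931    0.56175097  172.68015979] [-0.31936796  2.4303486   2.91404024]
radius 0.04455010134166644 angle -112.68088405218265
-100.2 [-0.009  -0.0043]
-87.6 [-0.019  -0.0051]
-75.1 [-0.0289 -0.0038]
-62.6 [-0.0383 -0.0003]
-50.1 [-0.0468  0.0051]
-37.6 [-0.0538  0.0122]
-25.0 [-0.0592  0.0207]
-12.5 [-0.0626  0.0302]
0.0 [-0.0638  0.0401]
3 [-0.0638  0.0425]
```

```bash
python3 drive.py '[[-0.009,-0.004,0,0,0,0],[-0.019,-0.005,0,0,0,0],[-0.029,-0.004,0,0,0,0],[-0.038,0,0,0,0,0],[-0.047,0.005,0,0,0,0],[-0.054,0.012,0,0,0,0],[-0.059,0.021,0,0,0,0],[-0.0625,0.03,0,0,0,0],[-0.064,0.037,0,0,0,0],[-0.064,0.041,0,0,0,0],[-0.064,0.042,0,0,0,0],[-0.064,0.042,0,0,0,0]]'
python3 -c "
from h import *
s=r.get_state();print(s['tcp_pos'],s['contact_force'])
p=board2w(BT,BH,.018,-.124);d=s['tcp_pos'][:2]-p;print('radius',np.hypot(*d),'angle',np.degrees(np.arctan2(d[1],d[0]))-BH)"
```

```text
time_s: 25.97
tcp_pos: [0.6275, -0.2399, 0.0566]
eef_rot: [-179.6, 0.7, 172.7]
contact_force: [4.5, -2.4, -3.0]
gripper_width: 0.0151
gripper_force: 12.0
[ 0.62750407 -0.23988264  0.05659945] [ 4.48775384 -2.43041993 -3.00425738]
radius 0.04763543507911727 angle 2.1953959758864086
```

```bash
python3 drive.py '[[0,0.002,0,0,0,0],[0,0.003,0,0,0,0],[0,0.003,0,0,0,0]]'
python3 -c "
from h import *
s=r.get_state();print(s['tcp_pos'],s['contact_force'])
p=board2w(BT,BH,.018,-.124);d=s['tcp_pos'][:2]-p;print('radius',np.hypot(*d),'angle',np.degrees(np.arctan2(d[1],d[0]))-BH)"
```

```text
time_s: 26.22
tcp_pos: [0.6276, -0.2395, 0.0567]
eef_rot: [-179.4, 0.7, 172.7]
contact_force: [3.8, -14.9, -5.4]
gripper_width: 0.0152
gripper_force: 12.0
[ 0.62764581 -0.23948019  0.05672443] [  3.76512764 -14.93491998  -5.35951779]
radius 0.047736105828385986 angle 2.6935872835269272
```

Hard stop reached (−15 N, barely any travel). Release upward and verify.

```bash
python3 drive.py '[[0,-0.001,0,0,0,0],[0,-0.001,0,0,0,0],[0,-0.001,0,0,0,0],[0,-0.001,-0.03,0,0,0],[0,-0.001,-0.07,0,0,0],[0,-0.001,-0.11,0,0,0],[0,-0.001,-0.15,0,0,0],[0,-0.001,-0.18,0,0,0],[0.02,-0.001,-0.2,0,0,0],[0.02,-0.001,-0.2,0,0,0],[0.02,-0.001,-0.2,0,0,0]]' 0.034
python3 - <<'E'
from h import *
s=r.get_state();print(s["tcp_pos"],s["contact_force"],s["gripper_width"])
a=np.radians(BH);Q=np.array([[np.cos(a),-np.sin(a)],[np.sin(a),np.cos(a)]])
for n in("wrist","top"):
    c=cap(n);W=pts(c).reshape(-1,3);q=(W[:,:2]-BT)@Q;Z=np.c_[q,W[:,2]];f=c["frame"].reshape(-1,3).astype(int)
    k=(f.max(1)<75)&(q[:,0]>.02)&(q[:,0]<.1)&(q[:,1]>-.16)&(q[:,1]<-.1)&(W[:,2]>.055)&(W[:,2]<.08);print(n,"knob",k.sum(),np.round(np.median(Z[k],0),3) if k.any() else 0)
    k=(f.max(1)<75)&(q[:,0]>.04)&(q[:,0]<.09)&(q[:,1]>-.13)&(q[:,1]<-.06)&(W[:,2]>.03)&(W[:,2]<.055);print("grip",k.sum(),np.round(np.percentile(Z[k],[2,98],axis=0),3) if k.any() else 0)
    k=(np.abs(q[:,0]-.064)<.01)&(q[:,1]>.067)&(q[:,1]<.085)&(W[:,2]>.03);print("tip",k.sum(),np.round(Z[k].max(0),3) if k.any() else 0)
    k=(np.abs(q[:,0])<.04)&(np.abs(q[:,1])>.053)&(np.abs(q[:,1])<.07)&(W[:,2]>.02)&(W[:,2]<.05);print("flange z",k.sum(),np.median(W[k,2]) if k.any() else 0)
E
```

```text
time_s: 27.13
tcp_pos: [0.6046, -0.2331, 0.2582]
eef_rot: [-179.6, 0.7, 172.7]
contact_force: [0.4, 0.2, -0.6]
gripper_width: 0.0343
gripper_force: 0.0
[ 0.6046451  -0.23305693  0.25818129] [ 0.37900572  0.16832729 -0.61590703] 0.0342785154168373
wrist knob 173 [ 0.062 -0.123  0.07 ]
grip 721 [[ 0.054 -0.114  0.035]
 [ 0.072 -0.067  0.045]]
tip 18 [0.066 0.075 0.045]
flange z 1547 0.03399595099538799
top knob 6 [ 0.065 -0.12   0.069]
grip 35 [[ 0.058 -0.108  0.037]
 [ 0.074 -0.072  0.051]]
tip 5 [0.06  0.085 0.671]
flange z 75 0.03611139852206069
```

Everything checks out: knob at (62,−123), grip y −114..−67, tip at y 75, and flange top at 34 mm.

```bash
python3 -c "
from plant import r, optics, workorder
print(workorder.close_job())"
```

```text
the job is handed in; nothing more can be done
None
```

The job is handed in at about 27 s: by the last camera and force readings, plate and frame are seated flat, the pin is fully home, the keeper is at its closed stop, and I kept clear of the jars; no verdict came back.

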